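Take the worn drum off the spindle sander and put it away

TASK

Take the worn sanding drum off the spindle sander: undo the black hexagon knob above it, which has a left-hand thread and so loosens clockwise seen from above, set the knob down on the wooden tabletop, then lift the drum off the spindle and stand it upright on the tabletop. After that pull the chest's top drawer at least half open, pick the drum up again and lay it on its side on the drawer's floor, leaving the drawer open. Drop nothing, let go of everything at the end, and leave the toy wheel, the wooden bracket and the screwdriver where they are.

Things in the scene. Friction and masses are not known exactly. Their poses are not given: they have to be found in the camera images.
- knob_center (a point): Black plastic hexagon knob on the sander's vertical spindle, 46 mm across its six upright flats, 40 mm high, about 80 g. This point is on its axis, half-way up. z points up; flats face its own +y, -y and every 60 degrees from there. It turns easily (under 0.2 N m). It rests on the drum's flat top, which is wider (50 mm): fingers reaching below the knob would strike the drum.
- spindle_tip (a point): Top of the spindle's threaded end, on the axis, inside the knob; fixed. Left-hand thread: the knob loosens clockwise seen from above (negative yaw), climbs 16 mm per turn after about 0.6 rad of slack, and is off the thread after about 2.4 rad (140 degrees), some 4 mm up; then lift it 25 mm straight up to clear this tip. The spindle is geared and does not turn.
- drum_center (a point): Worn brown sanding drum with steel end washers: a tube 50 mm in outer diameter, 90 mm long, bore 22 mm, about 250 g, loose on the 20 mm spindle under the knob. This point is its centre; its own z is its axis, upright at the start. Ten slightly flat faces (one faces its own +x), so it hardly rolls. The threaded end stands 24 mm over its top: lift it 115 mm straight up to clear it.
- spindle_seat (a point): Fixed point on the sander: the spindle's axis where the drum's lower end sits, 129 mm over the tabletop; x points to the sander's back. The sander is a fixed grey box with a square aluminium deck, 240 by 240 mm, centred on the spindle, deck top 125 mm over the tabletop, with a 60 mm dust port behind. It stands left or right, the chest on the other side.
- chest_drawer0 (a joint): Top drawer of the low, fixed wooden two-drawer chest (300 mm deep, 260 wide, 160 high): 0 shut, grows as it is pulled out towards the robot, to 0.214 m; stays where it is left and takes a few newtons. Half open is 0.107 m.
- chest_drawer0_handle (a point): Middle of the top drawer's steel bar handle, on the bar's axis: a level bar 11 mm thick, 120 mm long along its y axis, 35 mm in front of the drawer's front, 136 mm over the tabletop, 11 mm below the front panel's top edge and 24 mm below the chest's top. It moves with the drawer; its x axis points into the chest, opposite to the way the drawer pulls out.
- drawer_front (a point): Point on the top drawer's inner floor, on its upper face, at the middle of its front edge where it meets the front panel; 90 mm over the tabletop; moves with the drawer, axes as the handle's. From here the inside runs 255 mm in +x and 109 mm to each side in y; it is empty. Side walls 48 mm over the floor, front panel 58 mm. With the drawer open by d, the first d less 10 mm is clear of the chest's top.
- wheel: Wooden toy wheel lying flat between sander and chest, towards the back, 54 mm in diameter and 36 mm high; origin at the centre of its underside. To be left alone.
- bracket: L-shaped wooden toy part, 85 by 45 mm, 45 mm high, on the tabletop to the right near the robot; origin at the centre of its underside. To be left alone.
- driver: Screwdriver with a yellow handle, 190 mm long, lying on the tabletop to the left near the robot; origin under its middle. To be left alone.
Mind the look-alikes: they are no part of the job. What is meant by the part that bears knob_center is not turquoise, and is the smaller of those in its own colour. There is more than one size of the part that bears drum_center; the job needs the larger.

How it is judged (in metres and radians):
On the way, in this order (a step that is already met when the one before it is completed fails the run):
1. the knob has climbed at least 3 mm on its thread, still on the spindle, with the drum still seated (z of knob_center in the frame of spindle_seat above 0.113 m and horizontal distance between knob_center and spindle_seat below 0.005 m and z of drum_center in the frame of spindle_seat below 0.048 m).
2. the knob lies let go and at rest on the wooden tabletop, the drum still on the spindle (height (world z) of knob_center between 0.01 and 0.035 m and linear speed of knob below 0.05 m/s and contact force between the fingers and knob below 0.2 N and horizontal distance between drum_center and spindle_seat below 0.01 m), for 0.2 s.
3. the drum stands upright on the wooden tabletop, let go and at rest (height (world z) of drum_center between 0.04 and 0.05 m and angle between drum_center's own z axis and vertical below 0.1 rad and linear speed of drum below 0.05 m/s and contact force between the fingers and drum below 0.2 N), for 0.2 s.
4. the top drawer is pulled about half open or more (at least 0.1 m) (value of joint chest_drawer0 above 0.1 m), for 0.2 s.
At the end, for the whole second after the job is handed in: The drum lies on its side at rest on the floor of the top drawer (its axis level within 7 degrees, its centre 18 to 32 mm over the floor and inside the drawer), the drawer is still open by at least 0.1 m, and the knob lies at rest on the wooden tabletop (x of drum_center in the frame of drawer_front between 0.015 and 0.24 m and y of drum_center in the frame of drawer_front between -0.1 and 0.1 m and z of drum_center in the frame of drawer_front between 0.018 and 0.032 m and angle between drum_center's own z axis and vertical between 1.45 and 1.69 rad and linear speed of each of drum, knob below 0.05 m/s and value of joint chest_drawer0 above 0.1 m and height (world z) of knob_center between 0.01 and 0.035 m); the robot touches nothing.
It fails at once if the toy wheel, the wooden bracket or the screwdriver is moved by more than 30 mm (distance of any of wheel, bracket, driver from where it was at the start of the episode above 0.03 m).
It fails at once if the drum or the knob is dropped (falls free, touching nothing, faster than 0.75 m/s: about 3 cm) ((contact force between drum and anything else below 0.1 N and linear speed of drum above 0.75 m/s) or (contact force between knob and anything else below 0.1 N and linear speed of knob above 0.75 m/s)).
It also fails if it takes over 72 s, if anything falls off the work surface, if the arm or the gripper's body presses on something with over 40 N, if the wrist force passes 120 N, or if a joint passes its speed limit or range.

ROBOT

A 7-joint arm with a two-finger parallel gripper is mounted at the origin on the work surface. World frame = base frame: x ahead of the robot, y to its left, z up, the work surface at z = 0. Lengths are in mm, angles in rad, forces in N, time in s.
With the tool pointing down it reaches from about 400 to 875 mm from the base axis. Payload 4.4 kg.
Tool frame: the origin (TCP) lies between the finger pads; the fingertips stand 11 mm ahead of it and the grasp point (between the pads) lies 8 mm behind it; z points along the fingers, y is the line along which they close (so a half turn about z gives the same grasp; the last joint's range is limited). The gripper opens to 85 mm and grips with 20 to 120 N. Pads are 22 mm wide; open, the fingers measure 114 mm over their backs; the gripper's body (76 mm by 85 mm) begins 54 mm behind the grasp point. The pads swing forward as they close: fully open they stand 13 mm farther back than shut.
Start: joints at [1.12, 0.628, 0.038, 1.517, -0.027, 0.996, -0.02], TCP at [244.021, -602.471, 242.313] pointing down, gripper open.
Joint ranges: [-3.06, 3.06], [-0.37, 2.12], [-1.25, 1.32], [0.18, 2.47], [-1.1, 4.24], [0.23, 1.98], [-2.94, 2.94]. Speed limits (rad/s): [2.57, 2.57, 3.14, 3.14, 3.14, 3.14, 3.14].

INTERFACE

Orientations are given as a unit quaternion [x, y, z, w].
In Python, from plant import manip gives the robot as it stands.
- The arm moves only by the shell command python3 -m creep 'ROWS' [FORCE]. ROWS is JSON, a list of rows, each a list of 3 entries, a list of its own where there are three numbers: the turn, a rotation vector about the tool's x, y, z normalised to -1 to 1, where 1 is 4 degrees, then the shift along the tool's x, y, z normalised to -1 to 1, where 1 is 0.025 m, then the closure, from -1 (fully open) to 1 (shut). A call has 1 to 10 rows; each row shifts and turns the commanded pose from where the row before left it, along the tool's axes as they then stand; what a row does not reach is not made up. A row lasts 1/12 s, in which the tool goes at most 41.7 mm and 7.16 degrees, less where a joint would pass 70% of its speed; a pose out of reach is approached as far as the arm can. A call with a number of a shift or a turn outside -1 to 1 is refused whole. A call with a gripper value outside its range is refused whole. The fingers move at their own pace and stop on an object; FORCE is the grip in N (left out, the last holds). Time passes only in rows, so rows that do not move let the fingers close. It gives the time, the measured TCP pose, the force, the opening and the grip force at its end, in the units of the state.
- manip.read_state(): the state, without advancing time (a new reading comes with each control period).
- manip.grab_frame(name): name is "scene" or "side" or "wrist"; returns a dict with "image" (384x512x3 uint8, red, green, blue), "range_z" (384x512 float32, mm along the optical axis (not along the pixel's ray), 0 where there is no reading), "mtx" (3x3 intrinsics, pixels), "distortion" ([k1, k2, p1, p2, k3] as OpenCV has them; the pictures are not rectified), "pose" (4x4, takes a point from camera to world coordinates). Camera axes: x right, y up, looking along -z (the intrinsics and any distortion apply to the point x, -y, -z); pixel columns grow to the right and rows downward; lengths in mm; the calibration is good to about 2 mm. A picture is of the moment at which its call begins.
- manip.close_job(): hands the job in; it is judged then, once.
The state is a dict: "t": time; "q": joint angles; "joint_velocities": joint speeds; "tau": joint torques, N m; "tool_pos": TCP position; "tcp_rot": TCP orientation; "contact_force": force on the tool from outside, world axes, zero at the start; "wrist_torque": the same for the moment, N m; "width": finger opening in mm; "grip_force": force on a finger pad.
Only numpy, scipy, OpenCV 4.12 (cv2) and the standard library are available. Lean on these libraries where they do the work, as an engineer would, in place of code of your own. Each camera call takes 0.05 s, during which the arm holds its last target. There are 200 camera calls.

## Working session

There is one attempt and no reset: what is moved stays moved. The work goes in short steps, Python scripts to look and compute and a shell command to move; the robot and the scene stay as the last step left them, time stands still between calls to the robot, and variables do not carry over. Pictures are saved under pics/ and viewed, at most 10 in all, crops included, and the job is handed in when it is done.

```bash
ls; mkdir -p pics; cat > h.py <<'E'
import numpy as np,cv2
from scipy.spatial.transform import Rotation as R
from plant import manip
def grab(n):
    f=manip.grab_frame(n); return f
def save(f,p): cv2.imwrite('pics/'+p,cv2.cvtColor(f['image'],cv2.COLOR_RGB2BGR))
def ray(f,uv):
    p=cv2.undistortPoints(np.array(uv,float).reshape(-1,1,2),np.array(f['mtx'],float),np.array(f['distortion'],float)).reshape(-1,2)
    T=np.array(f['pose']); d=np.c_[p[:,0],-p[:,1],-np.ones(len(p))]@T[:3,:3].T
    return T[:3,3],d
def plane(f,uv,z):
    o,d=ray(f,uv); return o+d*((z-o[2])/d[:,2])[:,None]
def deep(f,uv):
    o,d=ray(f,uv); r=np.array([f['range_z'][int(round(v)),int(round(u))] for u,v in np.array(uv).reshape(-1,2)])
    return o+d*r[:,None]
def proj(f,P):
    T=np.array(f['pose']); c=(np.array(P).reshape(-1,3)-T[:3,3])@T[:3,:3]; c=c*[1,-1,-1]
    return cv2.projectPoints(c,np.zeros(3),np.zeros(3),np.array(f['mtx'],float),np.array(f['distortion'],float))[0].reshape(-1,2)
def st():
    s=manip.read_state(); print('t',round(s['t'],2),'pos',np.round(s['tool_pos'],1),'R',np.round(R.from_quat(s['tcp_rot']).as_matrix(),3).tolist(),'F',np.round(s['contact_force'],1),'w',round(s['width'],1),'g',round(s['grip_force'],1),'q',np.round(s['q'],2)); return s
E
python3 - <<'E'
from h import *
st()
fs=[grab(n) for n in ('scene','side')]
for f,n in zip(fs,('scene','side')): print(np.round(f['pose'],2).tolist(),f['mtx'].tolist() if hasattr(f['mtx'],'tolist') else f['mtx'])
import pickle; pickle.dump(fs,open('f0.pkl','wb'))
save(fs[0],'scene0.png'); save(fs[1],'side0.png')
E
```

```text
pics
t 0.0 pos [ 243.8 -601.9  241.4] R [[0.927, 0.375, -0.001], [0.375, -0.927, 0.002], [-0.0, -0.002, -1.0]] F [ 0.   0.4 -0. ] w 85.3 g 0.0 q [ 1.12  0.63  0.04  1.52 -0.03  1.   -0.02]
[[0.8, -0.49, 0.36, 879.34], [0.6, 0.63, -0.48, -546.46], [0.01, 0.6, 0.8, 995.42], [0.0, 0.0, 0.0, 1.0]] [[353.1175848060216, 0.0, 258.2471351088022], [0.0, 353.1175848060216, 192.28658591064575], [0.0, 0.0, 1.0]]
[[0.81, 0.46, -0.36, 22.82], [-0.59, 0.64, -0.5, -712.17], [0.0, 0.62, 0.79, 1217.34], [0.0, 0.0, 0.0, 1.0]] [[447.15705348258757, 0.0, 251.76176357879777], [0.0, 447.15705348258757, 195.57166057926423], [0.0, 0.0, 1.0]]
```

View both.

View pics/scene0.png

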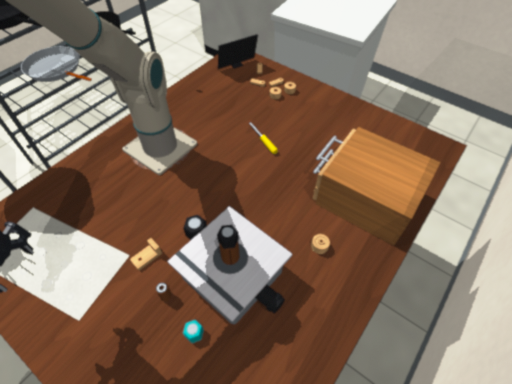

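View pics/side0.png

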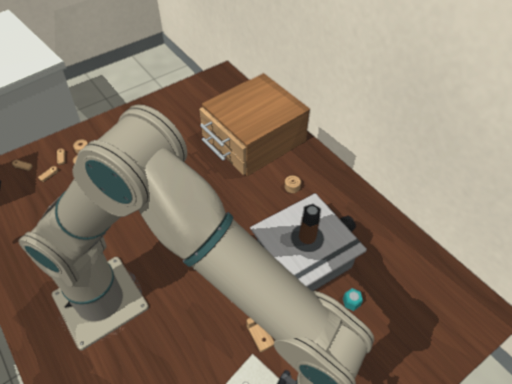

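```bash
python3 - <<'E'
from h import *
import pickle
fs=pickle.load(open('f0.pkl','rb'))
f=fs[0]
vv,uu=np.mgrid[0:384,0:512]
def cloud(f):
    uv=np.c_[uu.ravel(),vv.ravel()].astype(float); o,d=ray(f,uv); return (o+d*f['range_z'].reshape(-1,1)).reshape(384,512,3)
for n,f in zip(('scene','side'),fs):
    P=cloud(f); z=P[...,2]; im=f['image'].astype(int)
    hsv=cv2.cvtColor(f['image'],cv2.COLOR_RGB2HSV)
    ok=f['range_z']>0
    def rep(name,m):
        m=cv2.morphologyEx(m.astype(np.uint8),cv2.MORPH_OPEN,np.ones((3,3)))
        c,_=cv2.findContours(m,cv2.RETR_EXTERNAL,cv2.CHAIN_APPROX_NONE)
        for k in c:
            if cv2.contourArea(k)<15: continue
            mm=np.zeros_like(m); cv2.drawContours(mm,[k],-1,1,-1); q=P[(mm>0)&(m>0)]
            x=q[:,:2].astype(np.float32); r=cv2.minAreaRect(x)
            print(n,name,'px',np.round(k.mean(0)[0]),'n',len(q),'med',np.round(np.median(q,0),1),'zmax',np.round(np.percentile(q[:,2],95),1),'rect',np.round(r[0],1),np.round(r[1],1),round(r[2],1))
    reg=(P[...,0]>200)&(P[...,0]<1100)&(abs(P[...,1])<800)&ok
    dark=(hsv[...,2]<60)&reg
    rep('dark top z>235',reg&(z>235)&(z<300)&(np.abs(P[...,1])<500)&(n=='scene'))
    rep('deck',reg&(abs(z-125)<6)&(hsv[...,1]<60))
    rep('chesttop',reg&(abs(z-160)<6)&(hsv[...,1]>60))
    rep('handle',reg&(abs(z-136)<15)&(hsv[...,1]<60)&(P[...,1]>0))
    rep('low obj',reg&(z>12)&(z<70))
E
```

```text
scene dark top z>235 px [228. 235.] n 353 med [ 569.4 -246.3  258.1] zmax 261.0 rect [ 565.1 -243.7] [46.3 48.3] 15.7
scene deck px [230. 263.] n 6484 med [ 585.2 -264.6  124.8] zmax 127.5 rect [ 564.1 -241. ] [240.7 240.6] 86.1
scene chesttop px [383. 172.] n 5818 med [767.1 259.8 159.6] zmax 162.2 rect [756.9 273.6] [285.8 268. ] 2.5
scene handle px [321. 155.] n 34 med [568.3 216.1 140.2] zmax 142.8 rect [568.9 220.5] [42.5 12.7] 89.8
scene low obj px [193. 330.] n 312 med [ 590.9 -432.2   39.2] zmax 42.3 rect [ 587.7 -431.8] [46.  47.2] 29.1
scene low obj px [245. 311.] n 117 med [ 666.8 -309.9   42.2] zmax 62.6 rect [ 666.7 -309.1] [81.7  3.8] 84.0
scene low obj px [163. 291.] n 197 med [ 456.4 -405.2   55.4] zmax 61.7 rect [ 450.2 -403.5] [31.6 33.6] 50.8
scene low obj px [274. 278.] n 69 med [ 675.4 -185.5   44.1] zmax 62.7 rect [ 675.4 -182.4] [62.6  1.7] 86.6
scene low obj px [146. 254.] n 395 med [ 317.4 -349.7   16.6] zmax 44.9 rect [ 315.2 -354.1] [84.6 46.4] 81.3
scene low obj px [320. 243.] n 266 med [720.6  -3.   32.1] zmax 36.8 rect [719.2   2.1] [52.8 51.2] 15.6
scen
[... 889 characters left out ...]
 578.8 -434.3   38.2] zmax 42.7 rect [ 583.8 -432.2] [49.4 44.7] 59.7
side low obj px [332. 275.] n 271 med [ 573.3 -349.3   46.9] zmax 66.9 rect [ 579.4 -348.9] [  4.9 164.2] 86.3
side low obj px [292. 183.] n 192 med [713.4  -1.1  32.1] zmax 37.8 rect [716.1   1.9] [53.3 50.4] 48.5
side low obj px [ 83. 143.] n 40 med [211.  597.4  28.9] zmax 33.7 rect [210.9 597.4] [38.9 21.1] 66.5
side low obj px [218. 146.] n 118 med [598.7 285.8  39.4] zmax 65.0 rect [591.  286.9] [ 22.2 115.3] 4.4
side low obj px [267. 153.] n 823 med [709.6 144.1  41.6] zmax 66.9 rect [732.  149.9] [104.9 325. ] 72.3
side low obj px [205. 134.] n 40 med [594.9 371.   41.8] zmax 55.3 rect [594.7 371.8] [ 5.1 51.4] 0.0
```

```bash
python3 - <<'E'
from h import *
import pickle
f=pickle.load(open('f0.pkl','rb'))[0]
im=f['image'][190:350,130:310]
cv2.imwrite('pics/crop0.png',cv2.cvtColor(cv2.resize(im,None,fx=3.7,fy=3.7,interpolation=cv2.INTER_CUBIC),cv2.COLOR_RGB2BGR))
E
```

```text
(no output)
```

View pics/crop0.png

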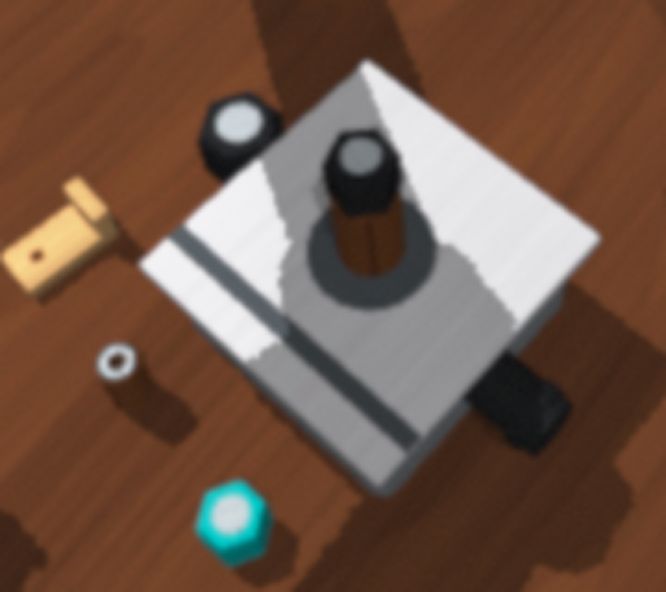

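Candidates for the knob are black on the spindle (228,236), a larger black one on the table (195,226, about 65 mm) and a turquoise one (193,330). The one on the spindle fits: it is black, 46 mm, and the smaller of the two black knobs. For the drum, the spindle one (230,250) is the larger; the one at (161,288) is small, about 32 mm. The crop confirms both. Next I move above the spindle.

```bash
python3 -m creep '[[[0,0,0],[0,0,-1],-1],[[0,0,0],[0.3,0,-1],-1],[[0,0,0],[0.9,-0.4,-1],-1],[[0,0,0],[1,-0.5,-1],-1],[[0,0,0],[1,-0.5,-1],-1],[[0,0,0],[1,-0.5,-1],-1],[[0,0,0],[1,-0.5,0],-1],[[0,0,0],[1,-0.5,0],-1],[[0,0,0],[1,-0.5,0],-1],[[0,0,0],[1,-0.5,0],-1]]' 40
python3 -m creep '[[[0,0,0],[1,-0.5,0],-1],[[0,0,0],[1,-0.5,0],-1],[[0,0,0],[1,-0.5,0],-1],[[0,0,0],[1,-0.5,0],-1],[[0,0,0],[1,-0.5,0],-1],[[0,0,0],[1,-0.5,0],-1],[[0,0,0],[1,-0.5,0],-1],[[0,0,0],[1,-0.5,0],-1],[[0,0,0],[0.5,-0.5,0],-1],[[0,0,0],[0,0,0],-1]]'
python3 - <<'E'
from h import *
st(); f=grab('wrist'); save(f,'w1.png'); print(np.round(f['pose'],2).tolist()); print(proj(f,[[564,-241,259],[564,-241,125]]))
E
```

```text
t: 0.93
tool_pos: [398.0, -433.8, 392.1]
tcp_rot: [0.982, 0.191, -0.0, -0.0]
contact_force: [0.4, 0.0, -0.1]
width: 85.4
grip_force: 0.0
t: 1.77
tool_pos: [554.6, -245.4, 391.5]
tcp_rot: [0.981, 0.195, 0.001, -0.002]
contact_force: [0.1, 1.0, 0.0]
width: 85.5
grip_force: 0.0
t 1.77 pos [ 554.6 -245.4  391.5] R [[0.924, 0.383, 0.0], [0.383, -0.924, 0.004], [0.002, -0.004, -1.0]] F [0.1 1.  0. ] w 85.5 g 0.0 q [ 0.4   0.44 -0.05  1.42  0.02  1.28 -0.82]
[[0.38, 0.88, 0.28, 625.39], [-0.92, 0.37, 0.11, -216.84], [-0.0, -0.3, 0.95, 523.89], [0.0, 0.0, 0.0, 1.0]]
[[253.83414544 173.65808562]
 [254.26672775 149.9851185 ]]
```

View pics/w1.png

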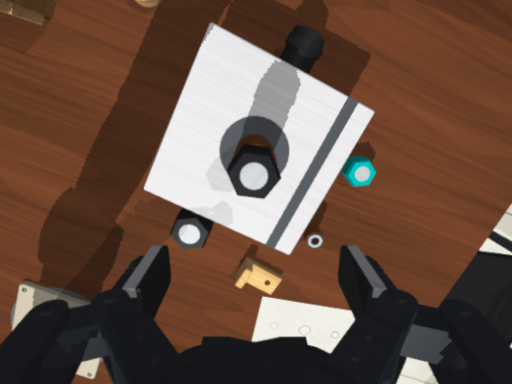

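The wrist view shows the knob hexagon around (254,175) on the spindle and the larger black knob at (190,233), so this is the right target. Next I measure its yaw and centre.

```bash
cat >> h.py <<'E'
def cloud(f):
    vv,uu=np.mgrid[0:384,0:512]
    o,d=ray(f,np.c_[uu.ravel(),vv.ravel()].astype(float)); return (o+d*f['range_z'].reshape(-1,1)).reshape(384,512,3)
E
python3 - <<'E'
from h import *
f=grab('wrist'); P=cloud(f); z=P[...,2]
near=(np.hypot(P[...,0]-564,P[...,1]+241)<60)&(f['range_z']>0)
hz=z[near&(z>240)]; print('top z',np.median(hz),np.percentile(hz,[5,95]))
m=(near&(z>235)).astype(np.uint8)
c=max(cv2.findContours(m,cv2.RETR_EXTERNAL,cv2.CHAIN_APPROX_NONE)[0],key=cv2.contourArea)
X=plane(f,c[:,0].astype(float),np.median(hz))[:,:2]; h=cv2.convexHull(X.astype(np.float32))[:,0]
best=[]
for a in np.arange(0,60,1):
    w=[np.ptp(h@[np.cos(np.radians(a+k)),np.sin(np.radians(a+k))]) for k in (0,60,120)]
    best.append((sum(w),a,np.round(w,1)))
best.sort(key=lambda t:t[0]); print(best[:4]); 
a=best[0][1]; print('rect center',cv2.minAreaRect(h.astype(np.float32)))
# disc on top (light)
g=f['image'].min(2); mm=((g>120)&(z>245)&near).astype(np.uint8)
ys,xs=np.nonzero(mm); print('disc px',xs.mean(),ys.mean(),plane(f,[[xs.mean(),ys.mean()]],np.median(hz)))
dk=(abs(z-125)<5)&(f['image'].min(2)>40); pts=P[dk&(np.hypot(P[...,0]-564,P[...,1]+241)<200)][:,:2].astype(np.float32); print('deck',cv2.minAreaRect(pts),np.median(z[dk]))
E
```

```text
top z 457.4157258223472 [260.08326405 473.43675201]
[(np.float64(280.8376279245797), np.int64(23), array([ 48.8, 108. , 124. ])), (np.float64(281.6627076603275), np.int64(22), array([ 50.1, 106.9, 124.6])), (np.float64(282.1763878879764), np.int64(24), array([ 49.8, 109. , 123.4])), (np.float64(282.957865707133), np.int64(21), array([ 52. , 105.8, 125.2]))]
rect center ((563.0364990234375, -227.84059143066406), (48.7117919921875, 130.42083740234375), 23.130512237548828)
disc px 255.99861495844874 193.26454293628808 [[ 604.37333436 -228.24377075  457.41572582]]
deck ((562.5692138671875, -241.09963989257812), (240.47085571289062, 240.09877014160156), 86.13058471679688) 125.70305633851126
```

```bash
python3 - <<'E'
from h import *
f=grab('wrist'); P=cloud(f); z=P[...,2]
near=(np.hypot(P[...,0]-564,P[...,1]+241)<45)&(f['range_z']>0)&(z<300)
hz=z[near&(z>250)]; zt=np.median(hz); print('top z',zt,np.percentile(hz,[5,95]))
m=(near&(z>zt-5)).astype(np.uint8)
c=max(cv2.findContours(m,cv2.RETR_EXTERNAL,cv2.CHAIN_APPROX_NONE)[0],key=cv2.contourArea)
X=plane(f,c[:,0].astype(float),zt)[:,:2]; h=cv2.convexHull(X.astype(np.float32))[:,0]
best=[]
for a in np.arange(0,60,1):
    w=[np.ptp(h@[np.cos(np.radians(a+k)),np.sin(np.radians(a+k))]) for k in (0,60,120)]
    best.append((sum(w),a,np.round(w,1)))
best.sort(key=lambda t:t[0]); print([(round(float(b[0]),1),int(b[1]),b[2]) for b in best[:5]]); print('worst',best[-1][:2])
print('rect center',cv2.minAreaRect(h.astype(np.float32)), cv2.minEnclosingCircle(h))
g=f['image'].min(2); mm=((g>120)&(z>245)&near)
ys,xs=np.nonzero(mm); print('disc px',xs.mean(),ys.mean(),plane(f,[[xs.mean(),ys.mean()]],zt))
# scene ray, side ray of the disc
import pickle
fs=pickle.load(open('f0.pkl','rb'))
for q in fs:
    Q=cloud(q); mk=(np.hypot(Q[...,0]-564,Q[...,1]+241)<40)&(Q[...,2]>252)&(Q[...,2]<266)&(q['range_z']>0); ys,xs=np.nonzero(mk); print(len(xs),plane(q,[[xs.mean(),ys.mean()]],zt),np.median(Q[mk][:,2]))
E
```

```text
top z 259.62057507171914 [254.92531263 260.95804775]
[(131.6, 15, array([43.7, 44.1, 43.9])), (131.9, 16, array([43.8, 44.3, 43.8])), (132.2, 14, array([43.8, 44.3, 44. ])), (132.6, 17, array([44.2, 44.6, 43.9])), (132.9, 13, array([44. , 44.7, 44.2]))]
worst (np.float64(148.52277391305853), np.int64(46))
rect center ((563.5012817382812, -240.7581024169922), (43.65509796142578, 49.40278625488281), 15.116549491882324) ((563.1220092773438, -241.17269897460938), 25.006938934326172)
disc px 248.91065830721004 170.96708463949844 [[ 562.03979712 -241.6961579   259.62057507]]
277 [[ 566.64742073 -243.93426064  259.62057507]] 258.6724094387897
219 [[ 559.84417058 -243.30688375  259.62057507]] 258.8286824226383
```

```bash
python3 -m creep '[[[0,0,-1],[0.4,0,0],-1],[[0,0,-1],[0,0,0.5],-1],[[0,0,-1],[0,0,0.5],-1],[[0,0,-1],[0,0,0.5],-1],[[0,0,-1],[0,0,0.5],-1],[[0,0,-1],[0,0,0.5],-1],[[0,0,-1],[0,0,0.5],-1],[[0,0,-1],[0,0,0.5],-1],[[0,0,-1],[0,0,0],-1],[[0,0,-1],[0,0,0],-1]]'
python3 -m creep '[[[0,0,-1],[0,0,0],-1],[[0,0,-1],[0,0,0],-1],[[0,0,-1],[0,0,0],-1],[[0,0,-1],[0,0,0],-1],[[0,0,-1],[0,0,0],-1],[[0,0,-1],[0,0,0],-1],[[0,0,-1],[0,0,0],-1],[[0,0,-1],[0,0,0],-1],[[0,0,-1],[0,0,0],-1],[[0,0,-1],[0,0,0],-1]]'
python3 -m creep '[[[0,0,-0.6],[0,0,0],-1],[[0,0,0],[0,0,0],-1]]'
python3 - <<'E'
from h import *
s=st(); Rm=R.from_quat(s['tcp_rot']).as_matrix(); print('yaw y',np.degrees(np.arctan2(Rm[1,1],Rm[0,1])),'tool delta',(np.array([563.5,-241,237])-s['tool_pos'])@Rm/25)
f=grab('wrist'); P=cloud(f); z=P[...,2]
near=(np.hypot(P[...,0]-564,P[...,1]+241)<40)&(f['range_z']>0)&(z<268)&(z>252); ys,xs=np.nonzero(near); print(len(xs),plane(f,[[xs.mean(),ys.mean()]],259.5),xs.min(),xs.max(),ys.min(),ys.max())
E
```

```text
t: 2.75
tool_pos: [559.7, -249.5, 303.7]
tcp_rot: [0.857, 0.515, -0.001, -0.001]
contact_force: [0.0, 1.0, 0.4]
width: 85.6
grip_force: 0.0
t: 3.58
tool_pos: [560.2, -249.7, 304.7]
tcp_rot: [0.629, 0.777, -0.001, 0.0]
contact_force: [0.2, -0.1, 0.2]
width: 85.4
grip_force: 0.0
t: 3.75
tool_pos: [560.3, -249.6, 304.6]
tcp_rot: [0.613, 0.79, -0.001, -0.0]
contact_force: [0.1, 0.6, -0.1]
width: 85.1
grip_force: 0.0
t 3.75 pos [ 560.3 -249.6  304.6] R [[-0.247, 0.969, -0.001], [0.969, 0.247, -0.001], [-0.001, -0.001, -1.0]] F [ 0.1  0.6 -0.1] w 85.1 g 0.0 q [ 0.62  0.54 -0.4   1.54  0.23  1.11  0.42]
yaw y 14.322232819351715 tool delta [0.30262309 0.21332416 2.7051717 ]
3754 [[ 561.10712062 -238.06589163  259.5       ]] 227 296 170 243
```

```bash
python3 -m creep '[[[0,0,0],[0.33,0.19,0],-1],[[0,0,0],[0,0,0],-1],[[0,0,0],[0,0,0.9],-1],[[0,0,0],[0,0,0.9],-1],[[0,0,0],[0,0,0.9],-1],[[0,0,0],[0,0,0],-1],[[0,0,0],[0,0,0],-1]]'
python3 - <<'E'
from h import *
s=st(); Rm=R.from_quat(s['tcp_rot']).as_matrix(); print('yaw y',np.degrees(np.arctan2(Rm[1,1],Rm[0,1])),'tool delta',(np.array([563.,-240.5,237])-s['tool_pos'])@Rm/25)
E
```

```text
t: 4.38
tool_pos: [563.5, -237.7, 236.7]
tcp_rot: [0.613, 0.79, -0.0, -0.001]
contact_force: [1.0, -0.2, 0.4]
width: 85.3
grip_force: 0.0
t 4.38 pos [ 563.5 -237.7  236.7] R [[-0.25, 0.968, -0.002], [0.968, 0.25, 0.001], [0.001, -0.002, -1.0]] F [ 1.  -0.2  0.4] w 85.3 g 0.0 q [ 0.59  0.6  -0.39  1.63  0.26  0.97  0.37]
yaw y 14.455200037972274 tool delta [-0.10289079 -0.04692869 -0.01108851]
```

```bash
python3 -m creep '[[[0,0,0],[-0.1,-0.04,0],-1],[[0,0,0],[0,0,0],0],[[0,0,0],[0,0,0],1],[[0,0,0],[0,0,0],1],[[0,0,0],[0,0,0],1],[[0,0,0],[0,0,0],1],[[0,0,0],[0,0,0],1],[[0,0,0],[0,0,0],1],[[0,0,0],[0,0,0],1]]' 40
python3 -c "
from h import *
st()"
```

```text
t: 5.13
tool_pos: [563.9, -241.2, 238.4]
tcp_rot: [0.613, 0.79, -0.0, 0.001]
contact_force: [-2.1, -0.8, 5.8]
width: 45.6
grip_force: 41.7
t 5.13 pos [ 563.9 -241.2  238.4] R [[-0.249, 0.968, 0.001], [0.968, 0.249, -0.001], [-0.001, 0.001, -1.0]] F [-2.1 -0.8  5.8] w 45.6 g 41.7 q [ 0.6   0.6  -0.39  1.62  0.26  0.97  0.37]
```

```bash
python3 -m creep '[[[0,0,1],[0,0,-0.02],1],[[0,0,1],[0,0,0],1],[[0,0,1],[0,0,0],1],[[0,0,1],[0,0,0],1],[[0,0,1],[0,0,0],1],[[0,0,1],[0,0,0],1],[[0,0,1],[0,0,0],1],[[0,0,1],[0,0,0],1],[[0,0,1],[0,0,-0.01],1],[[0,0,1],[0,0,-0.01],1]]'
python3 -c "
from h import *
s=st(); print(s['wrist_torque'])"
```

```text
t: 5.97
tool_pos: [563.5, -241.2, 239.1]
tcp_rot: [0.847, 0.532, -0.0, 0.0]
contact_force: [-1.6, -0.1, 4.1]
width: 45.4
grip_force: 41.4
t 5.97 pos [ 563.5 -241.2  239.1] R [[0.435, 0.901, 0.0], [0.901, -0.435, -0.001], [-0.001, 0.0, -1.0]] F [-1.6 -0.1  4.1] w 45.4 g 41.4 q [ 0.48  0.58 -0.19  1.63  0.13  0.95 -0.21]
[-0.04656539  0.35070514  0.10909684]
```

Turning works; continuing.

```bash
python3 -m creep '[[[0,0,1],[0,0,-0.01],1],[[0,0,1],[0,0,-0.01],1],[[0,0,1],[0,0,-0.01],1],[[0,0,1],[0,0,-0.01],1],[[0,0,1],[0,0,-0.01],1],[[0,0,1],[0,0,-0.01],1],[[0,0,1],[0,0,-0.01],1],[[0,0,1],[0,0,-0.01],1],[[0,0,1],[0,0,-0.01],1],[[0,0,1],[0,0,-0.01],1]]'
python3 -m creep '[[[0,0,1],[0,0,-0.01],1],[[0,0,1],[0,0,-0.01],1],[[0,0,1],[0,0,-0.01],1],[[0,0,1],[0,0,-0.01],1],[[0,0,1],[0,0,-0.01],1],[[0,0,1],[0,0,-0.01],1],[[0,0,1],[0,0,-0.01],1],[[0,0,1],[0,0,-0.01],1],[[0,0,1],[0,0,0],1],[[0,0,0],[0,0,0],1]]'
python3 -c "
from h import *
s=st(); print(s['wrist_torque'])"
```

```text
t: 6.8
tool_pos: [563.2, -241.0, 241.0]
tcp_rot: [0.978, 0.21, -0.0, -0.0]
contact_force: [-1.8, 0.3, 0.7]
width: 45.0
grip_force: 41.1
t: 7.63
tool_pos: [563.3, -240.6, 242.7]
tcp_rot: [0.995, -0.101, -0.0, -0.0]
contact_force: [-1.5, 1.0, 1.0]
width: 45.3
grip_force: 41.1
t 7.63 pos [ 563.3 -240.6  242.7] R [[0.979, -0.202, -0.001], [-0.202, -0.979, 0.0], [-0.001, -0.0, -1.0]] F [-1.5  1.   1. ] w 45.3 g 41.1 q [ 0.25  0.58  0.17  1.63 -0.12  0.94 -1.31]
[0.0801774  0.33255298 0.02134993]
```

```bash
python3 -m creep '[[[0,0,1],[0,0,-0.01],1],[[0,0,1],[0,0,-0.01],1],[[0,0,1],[0,0,-0.01],1],[[0,0,1],[0,0,-0.01],1],[[0,0,1],[0,0,-0.01],1],[[0,0,1],[0,0,0],1],[[0,0,1],[0,0,0],1],[[0,0,1],[0,0,0],1],[[0,0,0],[0,0,-0.1],1],[[0,0,0],[0,0,-0.1],1]]'
python3 -c "
from h import *
s=st(); print(s['wrist_torque'])"
```

```text
t: 8.47
tool_pos: [563.5, -240.5, 248.9]
tcp_rot: [0.929, -0.369, -0.0, -0.0]
contact_force: [-0.4, 0.4, -1.4]
width: 45.4
grip_force: 41.0
t 8.47 pos [ 563.5 -240.5  248.9] R [[0.727, -0.686, -0.001], [-0.686, -0.727, 0.0], [-0.001, 0.0, -1.0]] F [-0.4  0.4 -1.4] w 45.4 g 41.0 q [ 0.16  0.59  0.33  1.62 -0.22  0.97 -1.77]
[ 0.08803942  0.08699624 -0.0035962 ]
```

```bash
python3 -m creep '[[[0,0,0],[0,0,-0.6],1],[[0,0,0],[0,0,-0.8],1],[[0,0,0],[0,0,-0.8],1],[[0,0,0],[0,0,-0.4],1],[[0,0,0],[-0.3,-0.45,0],1],[[0,0,0],[-0.6,-0.9,0],1],[[0,0,0],[-0.6,-0.9,0],1],[[0,0,0],[-0.6,-0.9,0],1],[[0,0,0],[-0.6,-0.9,0],1],[[0,0,0],[-0.6,-0.9,0],1]]'
python3 -m creep '[[[0,0,0],[-0.6,-0.9,0],1],[[0,0,0],[-0.6,-0.9,0],1],[[0,0,0],[-0.45,-0.65,0],1],[[0,0,0],[0,0,0.8],1],[[0,0,0],[0,0,1],1],[[0,0,0],[0,0,1],1],[[0,0,0],[0,0,1],1],[[0,0,0],[0,0,1],1],[[0,0,0],[0,0,1],1],[[0,0,0],[0,0,1],1]]'
python3 -m creep '[[[0,0,0],[0,0,1],1],[[0,0,0],[0,0,1],1],[[0,0,0],[0,0,0],1],[[0,0,0],[0,0,0],1]]'
python3 -c "
from h import *
s=st()"
```

```text
t: 9.3
tool_pos: [588.7, -91.4, 312.8]
tcp_rot: [0.929, -0.37, -0.001, -0.0]
contact_force: [0.2, 0.2, -1.2]
width: 45.4
grip_force: 41.2
t: 10.13
tool_pos: [600.4, -19.8, 141.8]
tcp_rot: [0.929, -0.37, -0.001, -0.0]
contact_force: [-0.9, 1.0, -0.4]
width: 45.2
grip_force: 41.3
t: 10.47
tool_pos: [599.7, -20.4, 92.4]
tcp_rot: [0.929, -0.37, -0.002, 0.0]
contact_force: [-0.0, -0.9, -0.1]
width: 45.3
grip_force: 41.3
t 10.47 pos [599.7 -20.4  92.4] R [[0.726, -0.688, -0.004], [-0.688, -0.726, 0.001], [-0.004, 0.002, -1.0]] F [-0.  -0.9 -0.1] w 45.3 g 41.3 q [-0.16  0.77  0.24  1.78 -0.28  0.63 -2.08]
```

```bash
python3 -m creep '[[[0,0,0],[0,0,1],1],[[0,0,0],[0,0,1],1],[[0,0,0],[0,0,0.6],1],[[0,0,0],[0,0,0.12],1],[[0,0,0],[0,0,0.08],1],[[0,0,0],[0,0,0],1]]'
python3 -c "
from h import *
s=st()"
```

```text
t: 10.97
tool_pos: [602.5, -21.4, 25.4]
tcp_rot: [0.929, -0.371, 0.001, -0.0]
contact_force: [-0.3, -0.3, -1.2]
width: 45.1
grip_force: 41.5
t 10.97 pos [602.5 -21.4  25.4] R [[0.725, -0.689, 0.002], [-0.689, -0.725, -0.0], [0.002, -0.002, -1.0]] F [-0.3 -0.3 -1.2] w 45.1 g 41.5 q [-0.13  0.87  0.19  1.8  -0.31  0.5  -2.06]
```

```bash
python3 -m creep '[[[0,0,0],[0,0,0.12],1],[[0,0,0],[0,0,0.06],1],[[0,0,0],[0,0,0.04],1],[[0,0,0],[0,0,0],1]]'
python3 -c "
from h import *
s=st()"
```

```text
t: 11.3
tool_pos: [602.1, -21.5, 19.5]
tcp_rot: [0.929, -0.371, 0.001, -0.0]
contact_force: [-0.5, -0.1, 4.0]
width: 44.9
grip_force: 41.9
t 11.3 pos [602.1 -21.5  19.5] R [[0.725, -0.689, 0.001], [-0.689, -0.725, 0.0], [0.001, -0.001, -1.0]] F [-0.5 -0.1  4. ] w 44.9 g 41.9 q [-0.13  0.88  0.19  1.8  -0.32  0.49 -2.06]
```

```bash
python3 -m creep '[[[0,0,0],[0,0,0],-1],[[0,0,0],[0,0,0],-1],[[0,0,0],[0,0,0],-1],[[0,0,0],[0,0,0],-1],[[0,0,0],[0,0,0],-1],[[0,0,0],[0,0,-0.3],-1],[[0,0,0],[0,0,-1],-1],[[0,0,0],[0,0,-1],-1],[[0,0,-1],[0,0,-1],-1],[[0,0,-1],[0,0,-1],-1]]'
python3 -m creep '[[[0,0,-1],[0,0,-1],-1],[[0,0,-1],[0,0,-1],-1],[[0,0,-1],[0,0,-1],-1],[[0,0,-1],[0,0,-1],-1],[[0,0,-1],[0,0,-1],-1],[[0,0,-1],[0,0,-1],-1],[[0,0,-1],[0,0,-1],-1],[[0,0,-1],[0,0,-1],-1],[[0,0,-1],[0,0,0],-1],[[0,0,0],[0,0,0],-1]]'
python3 - <<'E'
from h import *
s=st(); Rm=R.from_quat(s['tcp_rot']).as_matrix(); print('tool delta',(np.array([563.5,-241,310])-s['tool_pos'])@Rm/25)
f=grab('scene'); P=cloud(f); z=P[...,2]; ok=f['range_z']>0
m=ok&(np.hypot(P[...,0]-602,P[...,1]+21)<50)&(z>8)&(z<60); print('knob',m.sum(),np.median(P[m],0),z[m].max(),np.argwhere(m).mean(0))
m=ok&(np.hypot(P[...,0]-564,P[...,1]+241)<40)&(z>140); print('drum',m.sum(),np.median(P[m],0),np.percentile(z[m],[50,90,98]))
E
```

```text
t: 12.13
tool_pos: [601.2, -21.6, 127.6]
tcp_rot: [0.953, -0.304, 0.0, 0.0]
contact_force: [0.8, 0.8, -0.1]
width: 85.2
grip_force: 0.0
t: 12.97
tool_pos: [602.0, -21.8, 328.4]
tcp_rot: [1.0, 0.005, 0.002, -0.0]
contact_force: [0.7, -0.0, 0.0]
width: 85.3
grip_force: 0.0
t 12.97 pos [602.  -21.8 328.4] R [[1.0, 0.009, 0.004], [0.009, -1.0, 0.0], [0.004, -0.0, -1.0]] F [ 0.7 -0.   0. ] w 85.3 g 0.0 q [-0.07  0.48  0.09  1.55 -0.05  1.12 -1.53]
tool delta [-1.62265104  8.753944    0.72949996]
knob 222 [606.92570262 -29.53527903  38.2207973 ] 44.88677622163971 [229.14864865 285.35135135]
drum 534 [ 572.64988327 -249.73553168  214.63360571] [214.63360571 221.96589124 242.10772915]
```

```bash
python3 -m creep '[[[0,0,0],[-0.18,0.97,0],-1],[[0,0,0],[-0.18,0.97,0],-1],[[0,0,0],[-0.18,0.97,0],-1],[[0,0,0],[-0.18,0.97,0],-1],[[0,0,0],[-0.18,0.97,0],-1],[[0,0,0],[-0.18,0.97,0],-1],[[0,0,0],[-0.18,0.97,0],-1],[[0,0,0],[-0.18,0.97,0],-1],[[0,0,0],[-0.18,0.97,0],-1],[[0,0,0],[0,0,0],-1]]'
python3 - <<'E'
from h import *
s=st(); Rm=R.from_quat(s['tcp_rot']).as_matrix(); print('tool delta',(np.array([563.5,-241,188])-s['tool_pos'])@Rm/25)
f=grab('wrist'); P=cloud(f); z=P[...,2]
m=(np.hypot(P[...,0]-564,P[...,1]+241)<40)&(f['range_z']>0)&(z<226)&(z>212); c=cv2.convexHull(np.argwhere(m)[:,::-1].astype(np.float32)); print(m.sum(),cv2.minEnclosingCircle(plane(f,c[:,0],219)[:,:2].astype(np.float32)),np.median(z[m]))
E
```

```text
t: 13.85
tool_pos: [559.5, -246.8, 324.9]
tcp_rot: [1.0, -0.001, -0.002, 0.002]
contact_force: [-0.8, -1.3, 0.1]
width: 84.9
grip_force: 0.0
t 13.85 pos [ 559.5 -246.8  324.9] R [[1.0, -0.003, -0.004], [-0.003, -1.0, -0.004], [-0.004, 0.004, -1.0]] F [-0.8 -1.3  0.1] w 84.9 g 0.0 q [ 0.28  0.5   0.13  1.52 -0.06  1.13 -1.15]
tool delta [ 0.18157135 -0.25537457  5.47327479]
2024 ((563.231689453125, -242.0677490234375), 25.032073974609375) 219.5683929477899
```

```bash
python3 -m creep '[[[0,0,0],[0.16,-0.2,0],-1],[[0,0,0],[0,0,0],-1],[[0,0,0],[0,0,1],-1],[[0,0,0],[0,0,1],-1],[[0,0,0],[0,0,1],-1],[[0,0,0],[0,0,1],-1],[[0,0,0],[0,0,1],-1],[[0,0,0],[0,0,0.4],-1],[[0,0,0],[0,0,0],-1],[[0,0,0],[0,0,0],-1]]'
python3 - <<'E'
from h import *
s=st(); Rm=R.from_quat(s['tcp_rot']).as_matrix(); print('tool delta',(np.array([563.3,-241.5,188])-s['tool_pos'])@Rm/25)
E
```

```text
t: 14.73
tool_pos: [567.2, -234.1, 191.3]
tcp_rot: [1.0, 0.005, 0.0, -0.0]
contact_force: [0.3, 0.4, 0.8]
width: 85.1
grip_force: 0.0
t 14.73 pos [ 567.2 -234.1  191.3] R [[1.0, 0.009, 0.0], [0.009, -1.0, 0.0], [0.0, -0.0, -1.0]] F [0.3 0.4 0.8] w 85.1 g 0.0 q [ 0.28  0.63  0.1   1.68 -0.08  0.83 -1.14]
tool delta [-0.15845337  0.29570416  0.13261711]
```

```bash
python3 -m creep '[[[0,0,0],[-0.15,0.28,0.1],-1],[[0,0,0],[0,0,0],-1],[[0,0,0],[0,0,0],0],[[0,0,0],[0,0,0],1],[[0,0,0],[0,0,0],1],[[0,0,0],[0,0,0],1],[[0,0,0],[0,0,0],1],[[0,0,0],[0,0,0],1],[[0,0,0],[0,0,0],1]]' 40
python3 -c "
from h import *
s=st(); print(s['wrist_torque'])"
```

```text
t: 15.48
tool_pos: [563.3, -241.9, 189.3]
tcp_rot: [1.0, 0.004, 0.0, 0.0]
contact_force: [-0.8, 2.8, 5.6]
width: 49.6
grip_force: 41.0
t 15.48 pos [ 563.3 -241.9  189.3] R [[1.0, 0.008, 0.001], [0.008, -1.0, -0.0], [0.001, 0.0, -1.0]] F [-0.8  2.8  5.6] w 49.6 g 41.0 q [ 0.3   0.64  0.1   1.68 -0.08  0.83 -1.13]
[ 0.04931943  0.29486261 -0.06255129]
```

```bash
cat > kin.py <<'E'
import numpy as np
from itertools import product
from scipy.optimize import least_squares
from scipy.spatial.transform import Rotation as R
def y2m(xyaw): # tool down, tool x yaw
    c,s=np.cos(xyaw),np.sin(xyaw); return np.array([[c,s,0],[s,-c,0],[0,0,-1]])
D=[([1.12,.63,.04,1.52,-.03,1.0,-.02],[243.8,-601.9,241.4],[.927,.375]),
([.4,.44,-.05,1.42,.02,1.28,-.82],[554.6,-245.4,391.5],[.924,.383]),
([.62,.54,-.4,1.54,.23,1.11,.42],[560.3,-249.6,304.6],[-.247,.969]),
([.59,.6,-.39,1.63,.26,.97,.37],[563.5,-237.7,236.7],[-.25,.968]),
([.48,.58,-.19,1.63,.13,.95,-.21],[563.5,-241.2,239.1],[.435,.901]),
([.25,.58,.17,1.63,-.12,.94,-1.31],[563.3,-240.6,242.7],[.979,-.202]),
([.16,.59,.33,1.62,-.22,.97,-1.77],[563.5,-240.5,248.9],[.727,-.686]),
([-.16,.77,.24,1.78,-.28,.63,-2.08],[599.7,-20.4,92.4],[.726,-.688]),
([-.13,.88,.19,1.8,-.32,.49,-2.06],[602.1,-21.5,19.5],[.725,-.689]),
([-.07,.48,.09,1.55,-.05,1.12,-1.53],[602,-21.8,328.4],[1,.009]),
([.28,.63,.1,1.68,-.08,.83,-1.14],[567.2,-234.1,191.3],[1,.009])]
def E(a,t): return R.from_euler(a,t).as_matrix()
def fk(q,p,s):
    h,L1,a1,L2,a2,L3,a3,y7,b=p[:9]
    A=E('z',s[0]*q[0]+b); x=A@[0,0,h]
    A=A@E('y',q[1]); A=A@E('z',s[1]*q[2]); x=x+A@[a1,0,L1]
    A=A@E('y',q[3]); x=x+A@[a2,0,0]; A=A@E('z',s[2]*q[4]); x=x+A@[0,0,L2]
    A=A@E('y',q[5]); x=x+A@[a3,0,0]; A=A@E('z',s[3]*q[6]+y7); x=x+A@[0,0,L3]
    return x,A
def fit():
    best=None
    for s in product([-1],[1,-1],[1,-1],[-1]):
      for y0 in (0,1.57,3.14,-1.57):
        def res(p):
            o=[]
            for q,x,c in D:
                X,A=fk(q,p,s); o+=list(X-x); o+=list(300*(A-y2m(np.arctan2(c[1],c[0]))).ravel())
            return o
        r=least_squares(res,[340,400,0,400,0,250,0,y0,0],loss='soft_l1',f_scale=5)
        if best is None or r.cost<best[0]: best=(r.cost,r.x,s)
    return best
if __name__=='__main__':
    b=fit(); print(b[0],np.round(b[1],2).tolist(),b[2])
    for q,x,c in D: X,A=fk(q,b[1],b[2]); print(np.round(X-x,1),np.round(A[:,2],2))
    np.save('kin.npy',np.r_[b[1],b[2]])
E
python3 kin.py
```

```text
108.68186766220096 [-30.81, 568.38, -6.81, 381.92, 8.82, -24.05, -6.52, 1.53, -0.05] (-1, -1, -1, -1)
[-1.6 -2.1 -1.2] [-0.    0.01 -1.  ]
[-0.1  1.4  1.7] [ 0.  0. -1.]
[ 0.5 -1.3  1. ] [-0. -0. -1.]
[1.1 1.4 4.4] [-0.01  0.   -1.  ]
[-1.5 -1.4  2. ] [-0.01  0.   -1.  ]
[ 0.2  1.2 -2.3] [ 0.  0. -1.]
[-0.4 -3.5 -3.3] [-0.  0. -1.]
[ 1.7 -0.5 -1.1] [-0.01 -0.   -1.  ]
[-0.5  0.8  0.3] [ 0.  0. -1.]
[-1.2  1.9 -4.4] [-0.01  0.   -1.  ]
[-1.   2.7  2.5] [ 0.01 -0.   -1.  ]
```

```bash
python3 - <<'E'
from h import *
import pickle
fs=pickle.load(open('f0.pkl','rb'))
for f,ps in zip(fs,([(155,72),(150,125),(120,60),(60,20)],[(109,178),(55,258),(92,300),(120,130),(160,130),(215,235),(170,180),(320,370),(330,330)])):
    for p in ps: print(p,np.round(deep(f,[p])[0]))
E
```

```text
(155, 72) [ 60.  21. 348.]
(150, 125) [ 49. -44. 172.]
(120, 60) [ 87. -95. 457.]
(60, 20) [ 129. -219.  627.]
(109, 178) [  90. -327.  801.]
(55, 258) [-28. -69. 371.]
(92, 300) [-12. -67. 138.]
(120, 130) [ 129. -294.  833.]
(160, 130) [ 172. -312.  824.]
(215, 235) [ 165. -441.  749.]
(170, 180) [ 149. -369.  798.]
(320, 370) [ 204. -617.  611.]
(330, 330) [ 241. -590.  637.]
```

```bash
cat > ik.py <<'E'
from kin import *
K=np.load('kin.npy'); p=K[:9].copy(); s=K[9:]; p[0]=345; p[5]+=345+30.8
lo=np.array([-3.06,-.37,-1.25,.18,-1.1,.23,-2.94])+.06; hi=np.array([3.06,2.12,1.32,2.47,4.24,1.98,2.94])-.06
def Rt(psi,tau): return R.from_euler('z',psi).as_matrix()@np.diag([1,-1,-1])@R.from_euler('y',tau).as_matrix()
def ik(x,A,starts,reg=3):
    best=None
    for q0 in starts:
        def f(q):
            X,B=fk(q,p,s); return np.r_[X-x,300*(A.T@B-np.eye(3)).ravel(),reg*(q-q0)]
        r=least_squares(f,np.clip(q0,lo+.01,hi-.01),bounds=(lo,hi),max_nfev=60)
        X,B=fk(r.x,p,s); e=np.linalg.norm(X-x)+300*np.linalg.norm(A-B); 
        if e<25:
            c=np.abs(r.x-q0).max()
            if best is None or c<best[0]: best=(c,r.x,e)
    return best
if __name__=='__main__':
    base=np.array([.0,.77,.1,1.78,-.1,.63,0.])
    rows=[]
    for tau in (45,60):
     for sg in (1,-1):
      for psi in np.radians(np.arange(-180,180,30)):
        S=[np.r_[np.array([-.05,.77,.1,1.78,b,1.,c])] for b in (-.8,0,.8) for c in (-1.5,0,1.5)]
        a=ik(np.array([520,40,60.]),Rt(psi,sg*np.radians(tau)),S)
        b=ik(np.array([520,265,115.]),Rt(psi,-sg*np.radians(90-tau)),S)
        print(tau*sg,round(np.degrees(psi)),'pick',None if a is None else np.round(a[1],2).tolist(),'place',None if b is None else np.round(b[1],2).tolist())
E
time python3 ik.py
```

```text
45 -180 pick [-0.11, 1.12, 0.02, 1.26, -0.05, 1.54, 1.5] place [-0.35, 0.92, -0.73, 2.38, 2.13, 1.24, -1.23]
45 -150 pick [-0.28, 1.1, 0.03, 1.32, 0.2, 1.48, 1.74] place None
45 -120 pick [-0.32, 1.05, -0.18, 1.52, 0.6, 1.34, 1.78] place [0.5, 1.2, -1.19, 2.32, 2.44, 0.56, 0.21]
45 -90 pick [-0.45, 0.97, -0.16, 1.81, 0.93, 1.09, 1.82] place [0.23, 0.89, -0.49, 2.02, -1.04, 0.48, -2.26]
45 -60 pick [-0.51, 0.93, -0.15, 2.14, 1.48, 0.91, 1.62] place [-0.21, 0.92, 0.14, 1.67, -0.88, 1.19, -2.11]
45 -30 pick [-0.88, 1.02, 0.52, 2.41, 2.68, 0.62, 0.81] place [-0.32, 1.03, 0.17, 1.34, -0.59, 1.5, -2.01]
45 0 pick None place [-0.36, 1.11, -0.03, 1.1, -0.21, 1.68, -1.9]
45 30 pick None place [-0.53, 1.14, -0.01, 1.01, 0.03, 1.77, -1.59]
45 60 pick None place [-0.69, 1.1, 0.0, 1.13, 0.28, 1.65, -1.3]
45 90 pick [0.25, 0.95, 0.12, 1.91, -1.04, 1.0, 1.25] place [-0.71, 1.01, -0.23, 1.4, 0.68, 1.46, -1.23]
45 120 pick [0.1, 1.03, 0.21, 1.6, -0.7, 1.29, 1.27] place [-0.78, 0.91, -0.24, 1.74, 1.0, 1.18, -1.17]
45 150 pick [0.06, 1.09, 0.01, 1.37, -0.3, 1.44, 1.28] place [-0.77, 0.83, -0.26, 2.08, 
[... 2760 characters left out ...]
.87] place [-0.57, 0.75, -0.36, 2.03, 1.33, 0.77, 2.19]
-60 0 pick [-0.03, 1.3, -0.16, 1.01, 0.05, 1.88, -1.74] place [-0.41, 0.71, -0.41, 2.22, 1.9, 0.6, 2.22]
-60 30 pick [-0.33, 1.27, 0.09, 1.09, 0.19, 1.79, -1.36] place [-0.09, 0.74, -0.6, 2.28, 2.34, 0.47, 2.48]
-60 60 pick [-0.53, 1.2, 0.12, 1.35, 0.45, 1.52, -1.21] place [0.38, 1.05, -1.19, 2.19, 1.78, 0.58, -2.49]
-60 90 pick [-0.6, 1.11, -0.06, 1.7, 0.9, 1.28, -1.36] place [-0.08, 0.74, -0.23, 1.99, -0.87, 0.48, 0.56]
-60 120 pick [-0.69, 1.07, -0.06, 2.1, 1.44, 1.1, -1.65] place [0.04, 0.85, -0.45, 1.74, -0.24, 0.76, 0.41]
-60 150 pick None place [-0.42, 0.9, 0.21, 1.51, -0.54, 1.23, 1.11]
real	0m12.787s
user	0m13.215s
sys	0m0.053s
```

```bash
python3 -m creep '[[[0,0,0],[0,0,-0.4],1],[[0,0,0],[0,0,-0.8],1],[[0,0,0],[0,0,-1],1],[[0,0,0],[0,0,-1],1],[[0,0,0],[0,0,-1],1],[[0,0,0],[0,0,-1],1],[[0,0,0],[0,0,-0.5],1],[[0,0,0],[0,0,0],1],[[0,0,0],[0,0,0],1]]'
python3 -c "
from h import *
s=st(); print(s['wrist_torque'])"
```

```text
t: 16.23
tool_pos: [562.7, -242.1, 331.2]
tcp_rot: [1.0, 0.004, 0.0, 0.0]
contact_force: [0.1, -0.6, -3.7]
width: 49.6
grip_force: 43.1
t 16.23 pos [ 562.7 -242.1  331.2] R [[1.0, 0.008, 0.0], [0.008, -1.0, -0.0], [0.0, 0.0, -1.0]] F [ 0.1 -0.6 -3.7] w 49.6 g 43.1 q [ 0.28  0.49  0.12  1.51 -0.06  1.14 -1.14]
[-0.00170372  0.0189324   0.02070997]
```

```bash
python3 -m creep '[[[0,0,0],[-0.12,-0.5,0],1],[[0,0,0],[-0.24,-0.94,0],1],[[0,0,0],[-0.24,-0.94,0],1],[[0,0,0],[-0.24,-0.94,0],1],[[0,0,0],[-0.24,-0.94,0],1],[[0,0,0],[-0.24,-0.94,0],1],[[0,0,0],[-0.24,-0.94,0],1],[[0,0,0],[-0.24,-0.94,0],1],[[0,0,0],[-0.24,-0.94,0],1],[[0,0,0],[-0.24,-0.94,0],1]]'
python3 -m creep '[[[0,0,0],[-0.24,-0.94,0],1],[[0,0,0],[-0.24,-0.94,0],1],[[0,0,0],[-0.12,-0.5,0],1],[[0,0,0],[0,0,0.5],1],[[0,0,0],[0,0,1],1],[[0,0,0],[0,0,1],1],[[0,0,0],[0,0,1],1],[[0,0,0],[0,0,1],1],[[0,0,0],[0,0,1],1],[[0,0,0],[0,0,1],1]]'
python3 -m creep '[[[0,0,0],[0,0,1],1],[[0,0,0],[0,0,1],1],[[0,0,0],[0,0,1],1],[[0,0,0],[0,0,0.5],1],[[0,0,0],[0,0,0],1],[[0,0,0],[0,0,0],1],[[0,0,0],[0,0,0],1]]'
python3 -c "
from h import *
s=st(); print(s['wrist_torque'])"
```

```text
t: 17.07
tool_pos: [502.0, -16.4, 329.5]
tcp_rot: [1.0, 0.004, -0.002, -0.0]
contact_force: [0.4, 0.0, -3.0]
width: 49.4
grip_force: 43.0
t: 17.9
tool_pos: [486.6, 41.6, 166.4]
tcp_rot: [1.0, 0.004, -0.002, -0.0]
contact_force: [0.0, 0.5, -1.8]
width: 49.4
grip_force: 43.1
t: 18.48
tool_pos: [488.5, 41.2, 81.4]
tcp_rot: [1.0, 0.004, -0.0, -0.0]
contact_force: [-0.2, 1.0, -1.2]
width: 49.6
grip_force: 43.1
t 18.48 pos [488.5  41.2  81.4] R [[1.0, 0.008, -0.0], [0.008, -1.0, 0.0], [-0.0, -0.0, -1.0]] F [-0.2  1.  -1.2] w 49.6 g 43.1 q [-0.16  0.67  0.02  2.09 -0.04  0.38 -1.66]
[ 0.02383429 -0.02035339 -0.03056778]
```

Down 20 mm more, with soft contact.

```bash
python3 -m creep '[[[0,0,0],[0,0,0.4],1],[[0,0,0],[0,0,0.3],1],[[0,0,0],[0,0,0.1],1],[[0,0,0],[0,0,0.06],1],[[0,0,0],[0,0,0],1]]'
python3 -c "
from h import *
s=st(); print(s['wrist_torque'])"
```

```text
t: 18.9
tool_pos: [488.5, 41.0, 60.3]
tcp_rot: [1.0, 0.004, -0.0, -0.0]
contact_force: [-2.3, -0.2, 7.2]
width: 49.3
grip_force: 43.6
t 18.9 pos [488.5  41.   60.3] R [[1.0, 0.008, -0.0], [0.008, -1.0, 0.0], [-0.0, -0.0, -1.0]] F [-2.3 -0.2  7.2] w 49.3 g 43.6 q [-0.15  0.71  0.02  2.1  -0.04  0.33 -1.66]
[-0.03672098  0.49232091  0.04147321]
```

```bash
python3 -m creep '[[[0,0,0],[0,0,0],-1],[[0,0,0],[0,0,0],-1],[[0,0,0],[0,0,0],-1],[[0,0,0],[0,0,0],-1],[[0,0,0],[0,0,0],-1],[[0,0,0],[0,0,-0.4],-1],[[0,0,0],[0,0,-1],-1],[[0,0,0],[0,0,-1],-1],[[0,0,0],[0,0,-1],-1],[[0,0,-1],[0,0,-1],-1]]'
python3 -m creep '[[[0,0,-1],[0,0,-1],-1],[[0,0,-1],[0,0,-1],-1],[[0,0,-1],[0,0,-1],-1],[[0,0,-1],[0,0,-1],-1],[[0,0,-1],[0,0,-1],-1],[[0,0,-1],[0,0,-1],-1],[[0,0,-1],[0,0,0],-1],[[0,0,-1],[0,0,0],-1],[[0,0,-1],[0,0,0],-1],[[0,0,-1],[0,0,0],-1]]'
python3 -m creep '[[[0,0,-1],[0,0,0],-1],[[0,0,-1],[0,0,0],-1],[[0,0,-1],[0,0,0],-1],[[0,0,-1],[0,0,0],-1],[[0,0,-1],[0,0,0],-1],[[0,0,-1],[0,0,0],-1],[[0,0,-1],[0,0,0],-1],[[0,0,-1],[0,0,0],-1],[[0,0,-1],[0,0,0],-1],[[0,0,-1],[0,0,0],-1]]'
python3 - <<'E'
from h import *
s=st(); Rm=R.from_quat(s['tcp_rot']).as_matrix(); print('tool delta',(np.array([530,262,300])-s['tool_pos'])@Rm/25)
f=grab('scene'); P=cloud(f); z=P[...,2]; ok=f['range_z']>0
m=ok&(np.hypot(P[...,0]-488,P[...,1]-41)<45)&(z>80)&(z<110); print('drum',m.sum(),np.median(P[m],0),np.argwhere(m).mean(0)[::-1]); save(f,'s2.png')
E
```

```text
t: 19.73
tool_pos: [488.4, 40.8, 171.3]
tcp_rot: [0.999, 0.039, 0.0, 0.0]
contact_force: [-1.0, 1.5, -0.3]
width: 85.1
grip_force: 0.0
t: 20.57
tool_pos: [488.3, 40.7, 320.5]
tcp_rot: [0.925, 0.38, 0.0, 0.0]
contact_force: [-0.5, -0.5, -0.3]
width: 85.0
grip_force: 0.0
t: 21.4
tool_pos: [488.2, 40.6, 320.2]
tcp_rot: [0.739, 0.673, -0.0, 0.0]
contact_force: [-0.5, -0.1, 0.2]
width: 85.7
grip_force: 0.0
t 21.4 pos [488.2  40.6 320.2] R [[0.094, 0.996, 0.0], [0.996, -0.093, -0.001], [-0.001, 0.0, -1.0]] F [-0.5 -0.1  0.2] w 85.7 g 0.0 q [ 0.09  0.32 -0.31  1.84  0.12  1.   -0.36]
tool delta [8.97225331 0.83482835 0.80307747]
drum 149 [490.77491901  37.63914615  89.24355464] [268.89932886 187.67114094]
```

```bash
python3 -m creep '[[[0,0,0],[0.9,0.1,0],0.34],[[0,0,0],[0.95,0.1,0],0.34],[[0,0,0],[0.95,0.1,0],0.34],[[0,0,0],[0.95,0.1,0],0.34],[[0,0,0],[0.95,0.1,0],0.34],[[0,0,0],[0.95,0.1,0],0.34],[[0,0,0],[0.95,0.1,0],0.34],[[0,0,0],[0.95,0.1,0],0.34],[[0,0,0],[0.95,0,0],0.34],[[0,0,-1],[0.5,0,0],0.34]]'
python3 -m creep '[[[0,0,-0.9],[0,0,0],0.34],[[0,0,0],[0,0,0],0.34],[[0,0,0],[0,0,0],0.34]]'
python3 - <<'E'
from h import *
s=st(); f=grab('wrist'); save(f,'w2.png'); P=cloud(f); z=P[...,2]; ok=f['range_z']>0
hsv=cv2.cvtColor(f['image'],cv2.COLOR_RGB2HSV)
m=ok&(z>125)&(z<148)&(hsv[...,1]<90)&(P[...,0]<595)&(P[...,0]>520)&(P[...,1]>150)&(P[...,1]<380)
q=P[m]; print('handle',len(q),np.argwhere(m).mean(0)[::-1],np.median(q,0),np.percentile(q[:,2],[5,50,95]),np.ptp(q,axis=0)); print(cv2.minAreaRect(q[:,:2].astype(np.float32)))
m=ok&(abs(z-160)<5)&(P[...,1]>100); q=P[m]; print('top x min',np.percentile(q[:,0],[0.5,2]),np.percentile(q[:,1],[.5,99.5]))
print(proj(f,[[567,265,136]]))
E
```

```text
t: 22.28
tool_pos: [529.7, 266.2, 320.0]
tcp_rot: [0.716, 0.698, 0.001, -0.0]
contact_force: [0.6, 0.6, -0.0]
width: 28.4
grip_force: 0.0
t: 22.53
tool_pos: [530.2, 262.3, 319.7]
tcp_rot: [0.695, 0.719, -0.0, 0.0]
contact_force: [0.5, -0.9, 0.1]
width: 28.2
grip_force: 0.0
t 22.53 pos [530.2 262.3 319.7] R [[-0.033, 0.999, -0.0], [0.999, 0.033, -0.001], [-0.001, -0.0, -1.0]] F [ 0.5 -0.9  0.1] w 28.2 g 0.0 q [-0.27  0.49 -0.37  1.58  0.19  1.11 -0.65]
handle 1492 [288.65951743 165.19772118] [563.68334334 274.58820141 140.73650148] [137.78693954 140.73650148 142.70125122] [ 39.65748873 128.30572691   9.13978744]
((575.397216796875, 264.64080810546875), (39.61014938354492, 128.31422424316406), 0.38351714611053467)
top x min [610.18888787 614.15571172] [143.23824356 399.12133111]
[[288.12395705 170.41938321]]
```

View pics/w2.png

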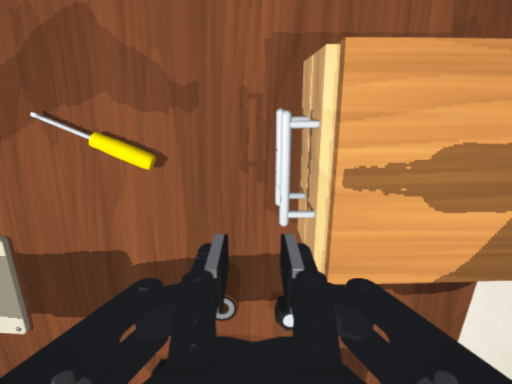

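```bash
python3 - <<'E'
from h import *
f=grab('wrist'); print(np.round(plane(f,[[287,112],[285.5,140],[285,165],[284.5,195],[284,222],[320,165],[338,100],[330,260]],141),1)); s=st()
Rm=R.from_quat(s['tcp_rot']).as_matrix(); P=cloud(f); z=P[...,2]; m=(z>136)&(z<146)&(P[...,0]<575)&(P[...,0]>550)&(P[...,1]>215)&(P[...,1]<315); q=P[m]; l=np.polyfit(q[:,1],q[:,0],1); print('line',l,np.polyval(l,[215,264,315]),np.degrees(np.arctan(l[0])))
f=[np.polyval(l,264),264,128]; print('delta',(np.array(f)-s['tool_pos'])@Rm/25)
E
```

```text
[[561.3 327.4 141. ]
 [561.5 298.7 141. ]
 [562.7 271.7 141. ]
 [564.4 237.5 141. ]
 [566.  204.6 141. ]
 [600.8 273.  141. ]
 [612.5 341.1 141. ]
 [625.  156.5 141. ]]
t 22.63 pos [530.5 261.9 319.8] R [[-0.032, 0.999, 0.0], [0.999, 0.032, -0.001], [-0.001, 0.0, -1.0]] F [ 0.2  0.3 -0.3] w 28.4 g 0.0 q [-0.27  0.49 -0.37  1.58  0.19  1.11 -0.65]
line [-3.73813629e-02  5.72544158e+02] [564.50716478 562.67547799 560.76902848] -2.140797540875215
delta [0.04895483 1.28885157 7.67178786]
```

```bash
python3 -m creep '[[[0,0,0],[0,0.65,0],0.34],[[0,0,0],[0,0.64,0],0.34],[[0,0,0],[0,0,1],0.34],[[0,0,0],[0,0,1],0.34],[[0,0,0],[0,0,1],0.34],[[0,0,0],[0,0,1],0.34],[[0,0,0],[0,0,1],0.34],[[0,0,0],[0,0,0],0.34],[[0,0,0],[0,0,0],0.34]]'
python3 - <<'E'
from h import *
s=st(); Rm=R.from_quat(s['tcp_rot']).as_matrix()
print('delta',(np.array([562.9,264,128])-s['tool_pos'])@Rm/25)
E
```

```text
t: 23.38
tool_pos: [562.1, 263.0, 194.0]
tcp_rot: [0.695, 0.719, -0.001, -0.0]
contact_force: [0.4, -0.3, 1.0]
width: 28.4
grip_force: 0.0
t 23.38 pos [562.1 263.  194. ] R [[-0.034, 0.999, -0.002], [0.999, 0.034, -0.002], [-0.001, -0.002, -1.0]] F [ 0.4 -0.3  1. ] w 28.4 g 0.0 q [-0.28  0.66 -0.33  1.65  0.26  0.89 -0.68]
delta [0.04451575 0.03750871 2.63895626]
```

```bash
python3 -m creep '[[[0,0,0],[0,0,1],0.34],[[0,0,0],[0,0,1],0.34],[[0,0,0],[0,0,0.64],0.34],[[0,0,0],[0,0,0],0.34],[[0,0,0],[0,0,0],1],[[0,0,0],[0,0,0],1],[[0,0,0],[0,0,0],1],[[0,0,0],[0,0,0],1]]' 50
python3 - <<'E'
from h import *
s=st()
E
```

```text
t: 24.05
tool_pos: [564.0, 264.6, 130.7]
tcp_rot: [0.694, 0.72, 0.002, 0.001]
contact_force: [0.1, -1.2, 4.8]
width: 9.5
grip_force: 49.2
t 24.05 pos [564.  264.6 130.7] R [[-0.035, 0.999, 0.004], [0.999, 0.035, 0.002], [0.001, 0.004, -1.0]] F [ 0.1 -1.2  4.8] w 9.5 g 49.2 q [-0.3   0.74 -0.3   1.69  0.3   0.75 -0.71]
```

```bash
python3 -m creep '[[[0,0,0],[0,-0.4,0],1],[[0,0,0],[0,-0.7,0],1],[[0,0,0],[0,-0.8,0],1],[[0,0,0],[0,-0.8,0],1],[[0,0,0],[0,-0.8,0],1],[[0,0,0],[0,-0.8,0],1],[[0,0,0],[0,-0.8,0],1],[[0,0,0],[0,-0.8,0],1],[[0,0,0],[0,-0.8,0],1],[[0,0,0],[0,-0.7,0],1]]'
python3 - <<'E'
from h import *
s=st()
E
```

```text
t: 24.88
tool_pos: [378.6, 256.7, 130.6]
tcp_rot: [0.695, 0.719, 0.001, 0.001]
contact_force: [2.4, -4.7, 11.5]
width: 9.2
grip_force: 50.5
t 24.88 pos [378.6 256.7 130.6] R [[-0.035, 0.999, 0.004], [0.999, 0.035, -0.0], [-0.0, 0.004, -1.0]] F [ 2.4 -4.7 11.5] w 9.2 g 50.5 q [-0.47  0.56 -0.27  2.14  0.31  0.47 -0.95]
```

```bash
python3 -m creep '[[[0,0,0],[0,0,0],0.3],[[0,0,0],[0,0,0],0.3],[[0,0,0],[0,0,0],0.3],[[0,0,0],[0,0,-0.6],0.3],[[0,0,0],[0,0,-1],0.3],[[0,0,0],[0,0,-1],0.3],[[0,0,1],[0,0,-1],-1],[[0,0,1],[0,0,-1],-1],[[0,0,1],[0,0,-1],-1],[[0,0,1],[0,0,-1],-1]]'
python3 - <<'E'
from h import *
s=st()
from ik import *
S=[s['q'],np.array([-.1,1.,.05,1.4,-.07,1.5,-1.6]),np.array([-.4,1.,-.05,1.3,-.1,1.5,1.2])]
t=np.radians
for n,x,psi,tau in (('pickhover',[483,41,300],0,-52),('pick',[483,41,43],0,-52),('mid',[483,41,330],0,0),('midspin',[490,200,330],np.pi,0),('placehover',[490,262,300],np.pi,38),('place',[490,262,115],np.pi,38),('place20',[490,262,115],-t(160),38)):
    a=ik(np.array(x,float),Rt(psi,t(tau)),S,1); print(n,None if a is None else (np.round(a[1],2).tolist(),round(a[2],1)))
f=grab('scene'); save(f,'s3.png'); P=cloud(f); z=P[...,2]; ok=f['range_z']>0
m=ok&(np.hypot(P[...,0]-488,P[...,1]-41)<45)&(z>80)&(z<100); print('drum',m.sum(),np.median(P[m],0))
E
```

```text
t: 25.72
tool_pos: [378.7, 257.6, 295.2]
tcp_rot: [0.789, 0.614, 0.001, -0.0]
contact_force: [-0.4, 0.4, 0.4]
width: 76.8
grip_force: 0.0
t 25.72 pos [378.7 257.6 295.2] R [[0.246, 0.969, 0.001], [0.969, -0.246, 0.001], [0.001, 0.0, -1.0]] F [-0.4  0.4  0.4] w 76.8 g 0.0 q [-0.42  0.3  -0.31  1.95  0.11  0.91 -1.03]Traceback (most recent call last):
  File "<stdin>", line 4, in <module>
IndexError: only integers, slices (`:`), ellipsis (`...`), numpy.newaxis (`None`) and integer or boolean arrays are valid indices
```

```bash
cat > t.py <<'E'
from ik import *
S=[np.array([-.42,.3,-.31,1.95,.11,.91,-1.03]),np.array([-.1,1.,.05,1.4,-.07,1.5,-1.6]),np.array([-.4,1.,-.05,1.3,-.1,1.5,1.2])]
t=np.radians
for n,x,psi,tau in (('pickhover',[483,41,300],0,-52),('pick',[483,41,43],0,-52),('mid',[483,41,330],0,0),('midspin',[490,200,330],np.pi,0),('placehover',[490,262,300],np.pi,38),('place',[490,262,115],np.pi,38),('place20',[490,262,115],-t(160),38)):
    a=ik(np.array(x,float),Rt(psi,t(tau)),S,1); print(n,None if a is None else (np.round(a[1],2).tolist(),round(a[2],1)))
E
python3 t.py; python3 - <<'E'
from h import *
f=grab('scene'); save(f,'s3.png'); P=cloud(f); z=P[...,2]; ok=f['range_z']>0
m=ok&(np.hypot(P[...,0]-488,P[...,1]-41)<45)&(z>80)&(z<100); print('drum',m.sum(),np.median(P[m],0))
E
```

```text
pickhover ([-0.04, 0.86, -0.13, 1.26, -0.0, 1.92, -1.74], np.float64(16.0))
pick ([-0.12, 1.18, 0.04, 1.28, -0.07, 1.59, -1.62], np.float64(0.0))
mid ([-0.18, 0.3, 0.07, 1.83, -0.02, 1.01, -1.67], np.float64(0.0))
midspin ([-0.43, 0.36, -0.0, 1.73, 0.0, 1.05, 1.14], np.float64(0.0))
placehover ([-0.36, 0.8, -0.08, 1.19, -0.18, 1.77, 1.16], np.float64(0.0))
place ([-0.36, 1.0, -0.08, 1.32, -0.17, 1.45, 1.22], np.float64(0.0))
place20 ([-0.45, 1.02, -0.11, 1.26, 0.01, 1.53, 1.38], np.float64(0.0))
drum 150 [491.1625424   38.52977533  89.39842141]
```

View pics/s3.png

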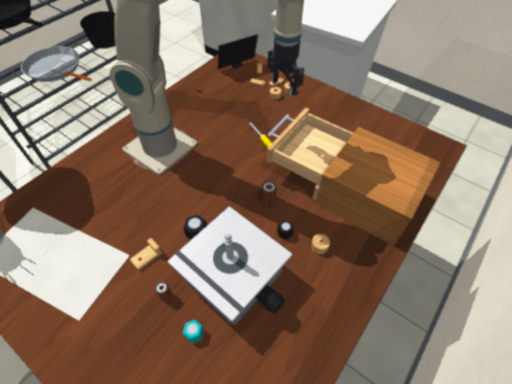

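```bash
python3 -m creep '[[[0,0,1],[0,0,0],-1],[[0,0,1],[0,0,0],-1],[[0,0,1],[0,0,0],-1],[[0,0,1],[0,0,0],-1],[[0,0,1],[0,0,0],-1],[[0,0,1],[0,0,0],-1],[[0,0,1],[0,0,0],-1],[[0,0,1],[0,0,0],-1],[[0,0,1],[0,0,0],-1],[[0,0,1],[0,0,0],-1]]'
python3 -m creep '[[[0,0,1],[0,0,0],-1],[[0,0,1],[0,0,0],-1],[[0,0,1],[0,0,0],-1],[[0,0,1],[0,0,0],-1],[[0,0,1],[0,0,0],-1],[[0,0,1],[0,0,0],-1],[[0,0,1],[0,0,0],-1],[[0,0,1],[0,0,0],-1],[[0,0,0.8],[0,0,0],-1],[[0,0,0],[0,0,0],-1]]'
python3 - <<'E'
from h import *
s=st(); Rm=R.from_quat(s['tcp_rot']).as_matrix()
print('delta',(np.array([483,40,220])-s['tool_pos'])@Rm/25)
E
```

```text
t: 26.6
tool_pos: [378.7, 257.6, 293.6]
tcp_rot: [0.952, 0.308, 0.0, -0.0]
contact_force: [-0.3, 0.0, -0.4]
width: 85.4
grip_force: 0.0
t: 27.43
tool_pos: [378.7, 257.6, 293.6]
tcp_rot: [1.0, 0.007, 0.0, -0.0]
contact_force: [0.2, -0.5, -0.3]
width: 85.6
grip_force: 0.0
t 27.43 pos [378.7 257.6 293.6] R [[1.0, 0.013, 0.001], [0.013, -1.0, 0.0], [0.001, -0.0, -1.0]] F [ 0.2 -0.5 -0.3] w 85.6 g 0.0 q [-0.64  0.29 -0.02  1.96  0.01  0.89 -2.23]
delta [4.05789837 8.75943646 2.94342978]
```

```bash
python3 -m creep '[[[0,0,0],[0.45,0.97,0],-1],[[0,0,0],[0.45,0.97,0],-1],[[0,0,0],[0.45,0.97,0],-1],[[0,0,0],[0.45,0.97,0],-1],[[0,0,0],[0.45,0.97,0],-1],[[0,0,0],[0.45,0.97,0],-1],[[0,0,0],[0.45,0.97,0],-1],[[0,0,0],[0.45,0.97,0],-1],[[0,0,0],[0.45,0.97,0],-1],[[0,0,0],[0,0,0.9],-1]]'
python3 -m creep '[[[0,0,0],[0,0,0.9],-1],[[0,0,0],[0,0,0.9],-1],[[0,-1,0],[0,0,0],-1],[[0,-1,0],[0,0,0],-1],[[0,-1,0],[0,0,0],-1],[[0,-1,0],[0,0,0],-1],[[0,-1,0],[0,0,0],-1],[[0,-1,0],[0,0,0],-1],[[0,0,0],[0,0,0],-1],[[0,0,0],[0,0,0],-1]]'
python3 - <<'E'
from h import *
s=st(); Rm=R.from_quat(s['tcp_rot']).as_matrix()
print('delta',(np.array([483,40,200])-s['tool_pos'])@Rm/25)
E
```

```text
t: 28.27
tool_pos: [487.9, 34.8, 274.1]
tcp_rot: [1.0, 0.004, 0.005, 0.001]
contact_force: [1.1, 1.1, 0.2]
width: 85.6
grip_force: 0.0
t: 29.1
tool_pos: [482.8, 40.4, 225.0]
tcp_rot: [0.978, 0.007, -0.208, 0.001]
contact_force: [0.0, 0.0, -0.5]
width: 85.3
grip_force: 0.0
t 29.1 pos [482.8  40.4 225. ] R [[0.914, 0.015, -0.406], [0.014, -1.0, -0.006], [-0.406, -0.0, -0.914]] F [ 0.   0.  -0.5] w 85.3 g 0.0 q [-0.15  0.64  0.05  1.65 -0.07  1.27 -1.62]
delta [0.41198881 0.01525617 0.91125617]
```

```bash
python3 -m creep '[[[0,-1,0],[0.3,0,0.6],-1],[[0,-1,0],[0.3,0,0.6],-1],[[0,-1,0],[0,0,0],-1],[[0,-1,0],[0,0,0],-1],[[0,-1,0],[0,0,0],-1],[[0,-1,0],[0,0,0],-1],[[0,-1,0],[0,0,0],-1],[[0,0,0],[0,0,0],-1],[[0,0,0],[0,0,0],-1]]'
python3 - <<'E'
from h import *
s=st(); Rm=R.from_quat(s['tcp_rot']).as_matrix()
print('delta',(np.array([483,40,44])-s['tool_pos'])@Rm/25)
f=grab('wrist'); P=cloud(f); z=P[...,2]; m=(f['range_z']>0)&(np.hypot(P[...,0]-488,P[...,1]-41)<45)&(z>84)&(z<96); print(m.sum())
if m.sum()>50: print(cv2.minAreaRect(P[m][:,:2].astype(np.float32)),np.median(P[m],0))
E
```

```text
t: 29.85
tool_pos: [482.2, 40.6, 191.9]
tcp_rot: [0.899, 0.007, -0.438, 0.003]
contact_force: [-0.2, 0.7, 0.7]
width: 85.1
grip_force: 0.0
t 29.85 pos [482.2  40.6 191.9] R [[0.617, 0.015, -0.787], [0.009, -1.0, -0.012], [-0.787, -0.0, -0.617]] F [-0.2  0.7  0.7] w 85.1 g 0.0 q [-0.12  0.97  0.04  1.32 -0.09  1.76 -1.61]
delta [4.6777397  0.02674942 3.62181641]
3744
((488.5372314453125, 40.543174743652344), (49.42607498168945, 48.642539978027344), 0.836137592792511) [496.4189247   40.53971982  90.57515132]
```

```bash
python3 -m creep '[[[0,0,0],[0.8,0,0.61],-1],[[0,0,0],[0.8,0,0.61],-1],[[0,0,0],[0.8,0,0.61],-1],[[0,0,0],[0.8,0,0.61],-1],[[0,0,0],[0.8,0,0.61],-1],[[0,0,0],[0.6,0,0.46],-1],[[0,0,0],[0,0,0],-1],[[0,0,0],[0,0,0],-1]]'
python3 - <<'E'
from h import *
s=st(); Rm=R.from_quat(s['tcp_rot']).as_matrix()
print('delta',(np.array([482.2,40.5,44])-s['tool_pos'])@Rm/25)
E
```

```text
t: 30.57
tool_pos: [483.9, 40.7, 48.9]
tcp_rot: [0.899, 0.007, -0.438, 0.003]
contact_force: [0.6, -0.5, 0.6]
width: 85.5
grip_force: 0.0
t 30.57 pos [483.9  40.7  48.9] R [[0.616, 0.015, -0.788], [0.009, -1.0, -0.012], [-0.788, -0.0, -0.616]] F [ 0.6 -0.5  0.6] w 85.5 g 0.0 q [-0.12  1.17  0.04  1.31 -0.09  1.58 -1.6 ]
delta [0.11243082 0.00817861 0.17494519]
```

```bash
python3 -m creep '[[[0,0,0],[0.1,0,0.16],-1],[[0,0,0],[0,0,0],0],[[0,0,0],[0,0,0],1],[[0,0,0],[0,0,0],1],[[0,0,0],[0,0,0],1],[[0,0,0],[0,0,0],1],[[0,0,0],[0,0,0],1],[[0,0,0],[0,0,0],1]]' 60
python3 - <<'E'
from h import *
s=st()
E
```

```text
t: 31.23
tool_pos: [483.1, 40.8, 44.7]
tcp_rot: [0.899, 0.007, -0.438, 0.003]
contact_force: [3.4, -0.3, 6.2]
width: 48.3
grip_force: 62.0
t 31.23 pos [483.1  40.8  44.7] R [[0.616, 0.015, -0.788], [0.009, -1.0, -0.011], [-0.788, -0.0, -0.616]] F [ 3.4 -0.3  6.2] w 48.3 g 62.0 q [-0.12  1.17  0.04  1.31 -0.09  1.57 -1.6 ]
```

```bash
python3 -m creep '[[[0,0,0],[-0.3,0,-0.23],1],[[0,0,0],[-0.7,0,-0.55],1],[[0,0,0],[-0.8,0,-0.62],1],[[0,0,0],[-0.8,0,-0.62],1],[[0,0,0],[-0.8,0,-0.62],1],[[0,0,0],[-0.8,0,-0.62],1],[[0,0,0],[-0.6,0,-0.46],1],[[0,0.5,0],[0,0,0],1],[[0,1,0],[0,0,0],1],[[0,1,0],[0,0,0],1]]'
python3 -m creep '[[[0,1,0],[0,0,0],1],[[0,1,0],[0,0,0],1],[[0,1,0],[0,0,0],1],[[0,1,0],[0,0,0],1],[[0,1,0],[0,0,0],1],[[0,1,0],[0,0,0],1],[[0,1,0],[0,0,-0.5],1],[[0,1,0],[0,0,-0.8],1],[[0,1,0],[0,0,-0.8],1],[[0,1,0],[0,0,-0.8],1]]'
python3 -m creep '[[[0,0.4,0],[0,0,-0.8],1],[[0,0,0],[0,0,0],1],[[0,0,0],[0,0,0],1]]'
python3 - <<'E'
from h import *
s=st(); print(s['wrist_torque'])
E
```

```text
t: 32.07
tool_pos: [482.4, 40.6, 195.0]
tcp_rot: [0.934, 0.007, -0.356, 0.003]
contact_force: [-0.3, -0.0, -1.4]
width: 48.5
grip_force: 62.2
t: 32.9
tool_pos: [495.9, 40.7, 267.2]
tcp_rot: [1.0, 0.007, -0.016, 0.0]
contact_force: [0.5, 0.1, -1.4]
width: 48.6
grip_force: 62.4
t: 33.15
tool_pos: [496.7, 40.9, 287.1]
tcp_rot: [1.0, 0.007, -0.003, -0.0]
contact_force: [-0.2, 0.6, -3.0]
width: 48.4
grip_force: 62.4
t 33.15 pos [496.7  40.9 287.1] R [[1.0, 0.015, -0.005], [0.015, -1.0, 0.0], [-0.005, -0.0, -1.0]] F [-0.2  0.6 -3. ] w 48.4 g 62.4 q [-0.19  0.36  0.07  1.87 -0.03  0.92 -1.66]
[-0.00935319 -0.01187908 -0.02160726]
```

```bash
python3 -m creep '[[[0,0,-1],[0,0,0],1],[[0,0,-1],[0,0,0],1],[[0,0,-1],[0,0,0],1],[[0,0,-1],[0,0,0],1],[[0,0,-1],[0,0,0],1],[[0,0,-1],[0,0,0],1],[[0,0,-1],[0,0,0],1],[[0,0,-1],[0,0,0],1],[[0,0,-1],[0,0,0],1],[[0,0,-1],[0,0,0],1]]'
python3 -m creep '[[[0,0,-1],[0,0,0],1],[[0,0,-1],[0,0,0],1],[[0,0,-1],[0,0,0],1],[[0,0,-1],[0,0,0],1],[[0,0,-1],[0,0,0],1],[[0,0,-1],[0,0,0],1],[[0,0,-1],[0,0,0],1],[[0,0,-1],[0,0,0],1],[[0,0,-1],[0,0,0],1],[[0,0,-1],[0,0,0],1]]'
python3 -m creep '[[[0,0,-1],[0,0,0],1],[[0,0,-1],[0,0,0],1],[[0,0,-1],[0,0,0],1],[[0,0,-1],[0,0,0],1],[[0,0,-1],[0,0,0],1],[[0,0,-1],[0,0,0],1],[[0,0,-1],[0,0,0],1],[[0,0,-1],[0,0,0],1],[[0,0,-1],[0,0,0],1],[[0,0,-1],[0,0,0],1]]'
python3 -m creep '[[[0,0,-1],[0,0,0],1],[[0,0,-1],[0,0,0],1],[[0,0,-1],[0,0,0],1],[[0,0,-1],[0,0,0],1],[[0,0,-1],[0,0,0],1],[[0,0,-1],[0,0,0],1],[[0,0,-1],[0,0,0],1],[[0,0,-1],[0,0,0],1],[[0,0,-1],[0,0,0],1],[[0,0,-1],[0,0,0],1]]'
python3 -m creep '[[[0,0,-1],[0,0,0],1],[[0,0,-1],[0,0,0],1],[[0,0,-1],[0,0,0],1],[[0,0,-1],[0,0,0],1],[[0,0,-1],[0,0,0],1],[[0,0,0],[0,0,0],1]]'
python3 - <<'E'
from h import *
s=st(); Rm=R.from_quat(s['tcp_rot']).as_matrix()
f=grab('scene'); P=cloud(f); z=P[...,2]; ok=f['range_z']>0
hsv=cv2.cvtColor(f['image'],cv2.COLOR_RGB2HSV)
m=ok&(z>82)&(z<97)&(P[...,1]>165)&(P[...,1]<370)&(P[...,0]>395)&(P[...,0]<600); q=P[m]; print('floor',len(q),np.median(q,0),cv2.minAreaRect(q[:,:2].astype(np.float32)))
m=ok&(z>134)&(z<152)&(P[...,1]>165)&(P[...,1]<370)&(P[...,0]>350)&(P[...,0]<460); q=P[m]; print('front/handle x',np.percentile(q[:,0],[2,25,50,75,98]))
print('delta',(np.array([484,258,285])-s['tool_pos'])@Rm/25)
E
```

```text
t: 33.98
tool_pos: [496.1, 40.7, 284.2]
tcp_rot: [0.937, 0.351, -0.005, -0.002]
contact_force: [-0.6, -1.0, -2.2]
width: 48.7
grip_force: 62.4
t: 34.82
tool_pos: [496.1, 40.7, 284.3]
tcp_rot: [0.76, 0.65, -0.004, -0.004]
contact_force: [-0.3, -0.1, -1.4]
width: 48.2
grip_force: 62.4
t: 35.65
tool_pos: [496.2, 40.6, 284.3]
tcp_rot: [0.492, 0.87, -0.003, -0.005]
contact_force: [0.0, -0.3, -1.2]
width: 48.8
grip_force: 62.4
t: 36.48
tool_pos: [496.2, 40.5, 284.4]
tcp_rot: [0.165, 0.986, -0.001, -0.005]
contact_force: [0.4, -0.2, -2.2]
width: 48.5
grip_force: 62.4
t: 36.98
tool_pos: [496.2, 40.5, 284.4]
tcp_rot: [-0.008, 1.0, 0.0, -0.005]
contact_force: [0.3, 0.1, -2.0]
width: 48.7
grip_force: 62.4
t 36.98 pos [496.2  40.5 284.4] R [[-1.0, -0.016, -0.011], [-0.016, 1.0, 0.001], [0.011, 0.001, -1.0]] F [ 0.3  0.1 -2. ] w 48.7 g 62.4 q [ 0.36  0.44 -0.71  1.86  0.33  0.98  1.1 ]
floor 1665 [514.27175702 279.909952    89.83320871] ((510.94952392578125, 282.1710205078125), (168.31455993652344, 179.7480926513672), 2.0354654788970947)
front/handle x [394.6891432  414.08654935 419.82922156 423.48319504 444.6597332 ]
delta [ 0.34876103  8.70648242 -0.01051898]
```

```bash
python3 -m creep '[[[0,0,0],[0,0.6,0],1],[[0,0,0],[0.04,0.95,0],1],[[0,0,0],[0.04,0.95,0],1],[[0,0,0],[0.04,0.95,0],1],[[0,0,0],[0.04,0.95,0],1],[[0,0,0],[0.04,0.95,0],1],[[0,0,0],[0.04,0.95,0],1],[[0,0,0],[0.04,0.95,0],1],[[0,0,0],[0.04,0.95,0],1],[[0,0,0],[0,0.5,0],1]]'
python3 -m creep '[[[0,0.5,0],[0,0,0],1],[[0,1,0],[0,0,0],1],[[0,1,0],[0,0,0],1],[[0,1,0],[0,0,0],1],[[0,1,0],[0,0,0],1],[[0,1,0],[0,0,0],1],[[0,1,0],[0,0,0],1],[[0,1,0],[0,0,0],1],[[0,1,0],[0,0,0],1],[[0,0.85,0],[0,0,0],1]]'
python3 -m creep '[[[0,0,0],[0,0,0],1],[[0,0,0],[0,0,0],1]]'
python3 - <<'E'
from h import *
s=st(); Rm=R.from_quat(s['tcp_rot']).as_matrix()
print('delta',(np.array([488,258,112])-s['tool_pos'])@Rm/25)
f=grab('side'); save(f,'sd4.png')
E
```

```text
t: 37.87
tool_pos: [484.6, 261.5, 285.6]
tcp_rot: [-0.008, 1.0, 0.001, -0.004]
contact_force: [0.3, 0.7, -2.2]
width: 48.8
grip_force: 62.4
t: 38.7
tool_pos: [486.6, 257.3, 284.8]
tcp_rot: [-0.005, 0.946, -0.003, -0.326]
contact_force: [0.1, -0.4, -2.4]
width: 48.5
grip_force: 62.5
t: 38.87
tool_pos: [486.2, 257.7, 284.5]
tcp_rot: [-0.006, 0.946, -0.003, -0.324]
contact_force: [0.4, 0.4, -2.1]
width: 48.0
grip_force: 62.5
t 38.87 pos [486.2 257.7 284.5] R [[-0.79, -0.013, -0.613], [-0.009, 1.0, -0.009], [0.613, -0.002, -0.79]] F [ 0.4  0.4 -2.1] w 48.0 g 62.5 q [-0.07  0.88 -0.71  1.23  0.12  1.72  0.84]
delta [-4.28816299  0.02332583  5.40381975]
```

View pics/sd4.png

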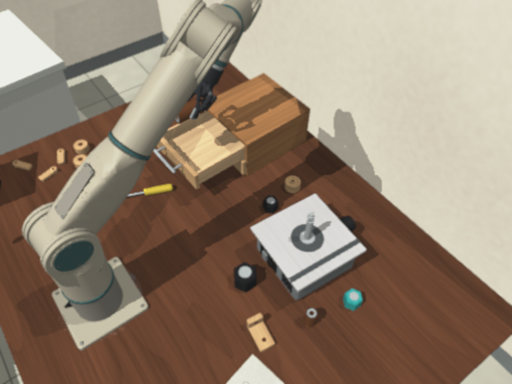

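The side view shows the open drawer at (205,150), with the gripper and drum poised behind it at (205,100). Everything else is in place. Now I descend.

```bash
python3 -m creep '[[[0,0,0],[-0.5,0,0.65],1],[[0,0,0],[-0.7,0,0.9],1],[[0,0,0],[-0.7,0,0.9],1],[[0,0,0],[-0.7,0,0.9],1],[[0,0,0],[-0.7,0,0.9],1],[[0,0,0],[-0.5,0,0.6],1],[[0,0,0],[-0.2,0,0.25],1],[[0,0,0],[0,0,0],1],[[0,0,0],[0,0,0],1]]'
python3 - <<'E'
from h import *
s=st(); Rm=R.from_quat(s['tcp_rot']).as_matrix()
print('delta',(np.array([488,258,109])-s['tool_pos'])@Rm/25)
f=grab('scene'); P=cloud(f); z=P[...,2]; ok=f['range_z']>0
m=ok&(z>97)&(z<150)&(P[...,1]>220)&(P[...,1]<290)&(P[...,0]>435)&(P[...,0]<545); print(m.sum(),np.median(P[m],0))
save({'image':cv2.resize(f['image'][80:230,230:430],None,fx=3.5,fy=3.5,interpolation=cv2.INTER_CUBIC)},'s5.png')
E
```

```text
t: 39.67
tool_pos: [486.7, 258.8, 125.5]
tcp_rot: [-0.007, 0.946, -0.002, -0.323]
contact_force: [-0.6, 0.8, -1.6]
width: 48.6
grip_force: 62.5
t 39.67 pos [486.7 258.8 125.5] R [[-0.791, -0.015, -0.612], [-0.012, 1.0, -0.008], [0.612, 0.001, -0.791]] F [-0.6  0.8 -1.6] w 48.6 g 62.5 q [-0.08  1.05 -0.67  1.34  0.21  1.47  0.87]
delta [-0.44418407 -0.03158352  0.48967116]
172 [480.90145152 237.33037315 136.32810694]
```

View pics/s5.png

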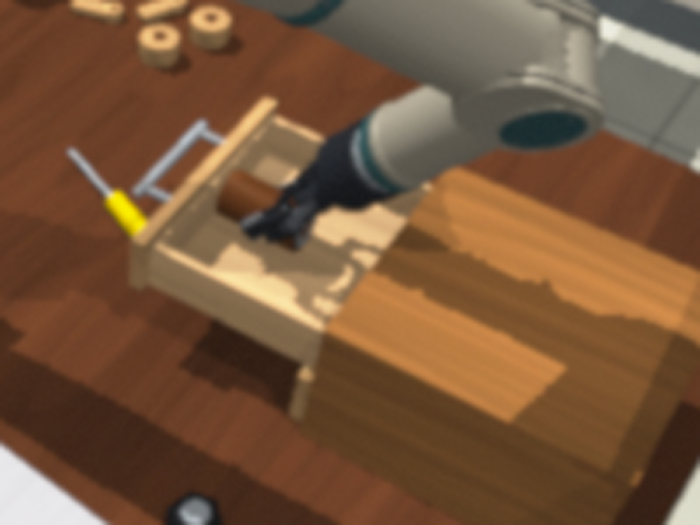

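The crop shows the drum level inside the drawer at (255,195), with the hand clear of the chest. I lower it to contact.

```bash
python3 -m creep '[[[0,0,0],[-0.2,0,0.25],1],[[0,0,0],[-0.1,0,0.13],1],[[0,0,0],[-0.05,0,0.07],1],[[0,0,0],[0,0,0],1],[[0,0,0],[0,0,0],1]]'
python3 - <<'E'
from h import *
s=st()
E
```

```text
t: 40.13
tool_pos: [486.3, 258.2, 110.4]
tcp_rot: [-0.007, 0.946, -0.003, -0.324]
contact_force: [-0.9, -0.6, 1.7]
width: 48.5
grip_force: 62.6
t 40.13 pos [486.3 258.2 110.4] R [[-0.79, -0.015, -0.613], [-0.012, 1.0, -0.009], [0.614, -0.0, -0.79]] F [-0.9 -0.6  1.7] w 48.5 g 62.6 q [-0.08  1.07 -0.66  1.34  0.22  1.45  0.88]
```

```bash
python3 -m creep '[[[0,0,0],[-0.03,0,0.04],1],[[0,0,0],[0,0,0],1],[[0,0,0],[0,0,0],-1],[[0,0,0],[0,0,0],-1],[[0,0,0],[0,0,0],-1],[[0,0,0],[0,0,0],-1],[[0,0,0],[0,0,0],-1],[[0,0,0],[0,0,0],-1]]'
python3 - <<'E'
from h import *
s=st()
E
python3 -m creep '[[[0,0,0],[0.2,0,-0.25],-1],[[0,0,0],[0.5,0,-0.65],-1],[[0,0,0],[0.7,0,-0.9],-1],[[0,0,0],[0.7,0,-0.9],-1],[[0,0,0],[0.7,0,-0.9],-1],[[0,0,0],[0.7,0,-0.9],-1],[[0,0,0],[0.7,0,-0.9],-1],[[0,0,0],[0,0,0],-1],[[0,0,0],[0,0,0],-1]]'
python3 - <<'E'
from h import *
s=st()
f=grab('wrist'); P=cloud(f); z=P[...,2]; ok=f['range_z']>0
hsv=cv2.cvtColor(f['image'],cv2.COLOR_RGB2HSV)
m=ok&(z>97)&(z<150)&(P[...,1]>200)&(P[...,1]<320)&(P[...,0]>432)&(P[...,0]<560); q=P[m]
print(len(q),cv2.minAreaRect(q[:,:2].astype(np.float32)),np.percentile(z[m],[50,90,98]))
r=m&(z>134); 
for a,b in ((450,475),(475,500),(500,530)):
    k=m&(P[...,0]>a)&(P[...,0]<b); print(a,k.sum(),np.percentile(z[k],95) if k.any() else None)
f=grab('scene'); P=cloud(f); z=P[...,2]; m=(f['range_z']>0)&(z>134)&(z<152)&(P[...,1]>165)&(P[...,1]<370)&(P[...,0]>350)&(P[...,0]<460); print('front x',np.median(P[m][:,0]))
m=(np.hypot(P[...,0]-602,P[...,1]+21)<50)&(z>8)&(z<60); print('knob',np.median(P[m],0))
save({'image':cv2.resize(f['image'][80:250,210:430],None,fx=3.5,fy=3.5,interpolation=cv2.INTER_CUBIC)},'s6.png')
E
```

```text
t: 40.8
tool_pos: [486.5, 258.3, 108.5]
tcp_rot: [-0.007, 0.946, -0.002, -0.324]
contact_force: [-0.5, 0.6, -0.3]
width: 85.7
grip_force: 0.0
t 40.8 pos [486.5 258.3 108.5] R [[-0.79, -0.015, -0.613], [-0.012, 1.0, -0.009], [0.613, 0.0, -0.79]] F [-0.5  0.6 -0.3] w 85.7 g 0.0 q [-0.08  1.08 -0.66  1.34  0.22  1.44  0.88]
t: 41.55
tool_pos: [486.8, 258.9, 281.8]
tcp_rot: [-0.007, 0.947, -0.002, -0.322]
contact_force: [-0.8, 0.7, -0.5]
width: 85.6
grip_force: 0.0
t 41.55 pos [486.8 258.9 281.8] R [[-0.792, -0.015, -0.61], [-0.013, 1.0, -0.008], [0.61, 0.002, -0.793]] F [-0.8  0.7 -0.5] w 85.6 g 0.0 q [-0.07  0.89 -0.71  1.23  0.12  1.71  0.85]
4406 ((486.1665344238281, 253.87417602539062), (90.92573547363281, 48.43781280517578), 0.7162945866584778) [136.87104358 139.98013645 140.82874846]
450 1130 140.3813040623107
475 1224 140.46263011330112
500 1613 140.31663199040463
front x 418.5976368145833
knob [607.3872304  -29.81779696  38.4444347 ]
```

View pics/s6.png

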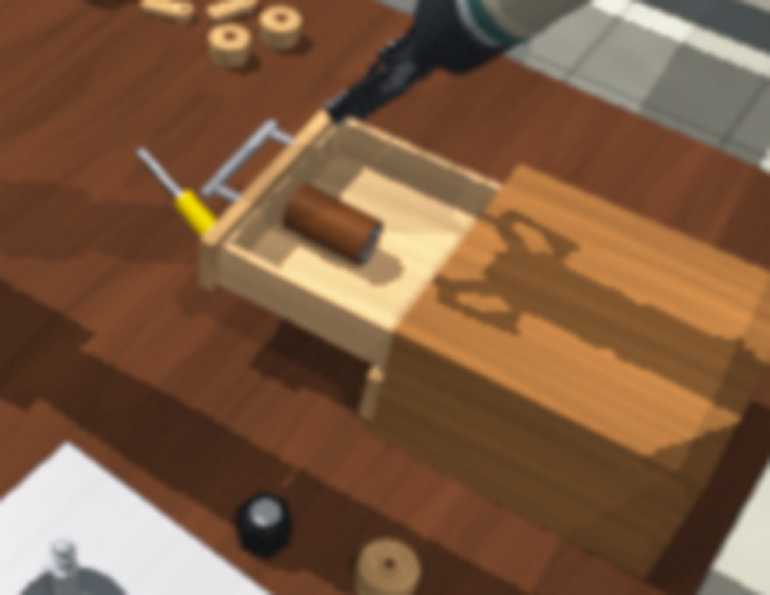

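The crop shows the drum flat on the drawer floor at (335,222), level with its top at 140 mm throughout. The drawer is open, the knob stands on the table at (265,523), and the gripper is clear. I hand the job in.

```bash
python3 -c "
from plant import manip
print(manip.close_job())"
```

```text
the job is handed in; nothing more can be done
None
```

The job is handed in at about 42 s: knob on the tabletop, drum lying level on the floor of the top drawer, drawer open about 0.185 m, gripper clear of everything; the hand-in gave no verdict.

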